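Clamp a freshly glued pinch block with the one-hand bar clamp

ROBOT

A 6-joint arm with a two-finger parallel gripper is mounted at the origin on the work surface. World frame = base frame: x ahead of the robot, y to its left, z up, the work surface at z = 0. Lengths are in m, angles in degrees, forces in N, time in s.
With the tool pointing down it reaches from about 0.4 to 0.825 m from the base axis. Payload 7 kg.
Tool frame: the origin (TCP) lies midway between the tips of the shut fingers; the grasp point (between the pads) lies 19 mm behind it (ctrl.grasp_offset is the distance from the TCP to the grasp point, in m); z points along the fingers, x is the direction in which the jaws open and shut, and the axes are right-handed (so a half turn about z gives the same grasp; the last joint's range is limited). The gripper opens to 88 mm and grips with 3 to 60 N. Pads are 19 mm wide; open, the fingers measure 130 mm over their backs; the gripper's body (78 mm by 193 mm) begins 47 mm behind the grasp point.
Start: joints at [79.876, 20.546, 0.682, 0, -70.136, -16.507], TCP at [0.303, 0.603, 0.227] pointing down, gripper open.
Joint ranges: [-176.03, 176.03], [-82.01, 121.73], [-58.28, 71.71], [-173.87, 95.51], [-174.79, -0.11], [-173.66, 173.66]. Speed limits (degrees/s): [136.94, 136.94, 172.46, 180, 180, 180].

INTERFACE

Orientations are given as [roll, pitch, yaw] about the fixed x, y, z axes, in that order (R = Rz(yaw) Ry(pitch) Rx(roll)).
In Python, from plant import sensors, snapshot, order, ctrl gives the robot as it stands.
- The arm moves only by the tool send_rows, never from a script. Its argument "commands" is a list of rows, each a list of 3 entries, a list of its own where there are three numbers: the closure, from 0 (fully open) to 1 (shut), then the shift along the world's x, y, z in units of 0.25 m (1.0 is 0.25 m), then the turn, a rotation vector about the world's x, y, z in units of 360 degrees (1.0 is 360 degrees). In form: [[hand, [x, y, z], [ax, ay, az]], ...]. A call has 1 to 12 rows; each row shifts and turns the pose as measured when the row begins; what a row does not reach is not made up. A row lasts 1/10 s, in which the tool goes at most 50 mm and 8.59 degrees, less where a joint would pass 70% of its speed; a pose out of reach is approached as far as the arm can. A call with a number of a shift or a turn outside -1 to 1 is refused whole. A call with a gripper value outside its range is refused whole. The fingers move at their own pace and stop on an object; the grip force is fixed at half the most. Time passes only in rows, so rows that do not move let the fingers close. It gives the time, the measured TCP pose, the force and the opening at its end, in the units of the state.
- sensors.get_obs(): the state, without advancing time (a new reading comes with each control period).
- snapshot(name): name is "side" or "top"; returns a dict with "color" (384x512x3 uint8, blue, green, red), "z_map" (384x512 float32, m along the optical axis (not along the pixel's ray), 0 where there is no reading), "mtx" (3x3 intrinsics, pixels), "xyz" and "attitude" of the camera in the world. Camera axes: x right, y down, z forward; pixel columns grow to the right and rows downward; lengths in m; the calibration is good to about 2 mm. A picture is of the moment at which its call begins.
- order.close_job(): hands the job in, once; it reports no verdict.
The state is a dict: "clock": time; "joint_pos": joint angles; "qvel": joint speeds; "tau": joint torques, N m; "tool_pos": TCP position; "orientation": TCP orientation; "force": force on the tool from outside, world axes, zero at the start; "moment": the same for the moment, N m; "opening": finger opening in m.
Only numpy, scipy, OpenCV 4.12 (cv2) and the standard library are available. Lean on these libraries where they do the work, as an engineer would, in place of code of your own. Each camera call takes 0.05 s, during which the arm holds its last target.

TASK

The wooden pinch block has just been glued together from a light and a dark half: stand it upright between the open jaws of the yellow bar clamp that lies on the shelf, so that the clamp will press across the glue line, and let go of it. Then squeeze and release the clamp's red trigger against its handle again and again, moving the jaw only by the trigger, until the grey pad of the sliding jaw meets the block, and finish while still gripping trigger and handle so that the soft pad stays clearly pressed in on the block but is not squashed flat; too much pressure would starve the joint, so squeeze gently. Leave the other things on the shelf alone.

Things in the scene. Friction and masses are not known exactly. Their poses are not given: they have to be found in the camera images.
- block_center (a point): Centre (half-way up) of the loose wooden pinch block, a box 48 mm (its x) by 56 mm (its y) by 76 mm high (its z), 0.14 kg, standing upright on the shelf. Light half on its -x side, dark half on +x, pale glue line between them in its y-z plane: the clamp must press along its x, either way round.
- clamp: Yellow one-hand bar clamp, 0.6 kg, lying loose on its side (it slides a little as it is squeezed and released); all of it under 31 mm high. Origin on the shelf under the bar, inside the housing. Axes: x along the steel bar from the housing to the sliding head jaw, y across the bar from handle to jaws, z up. Bar 20 mm wide with a toothed -y edge (to y = -13 mm). Handle and trigger at -y, jaws at +y.
- clamp_throat (a point): Centre of the face of the clamp's fixed grey pad (on the housing's jaw), at x 30, y 55, z 15 mm of the clamp, same axes. The face looks along +x, spans y -29 to +41 mm from here and is 24 mm high. The block belongs at y = 0 from here, its centre 24 mm or more along +x. Space between bar and block is free.
- clamp_head (a point): Centre of the face of the head jaw's soft grey pad when not pressed in, same axes as the clamp; the face looks along -x at clamp_throat and is as large. Its gap to clamp_throat is 98 mm minus joint bar. The head jaw behind it is 28 mm high.
- clamp_grip (a point): Where to squeeze, at x 12, y -80, z 15 mm of the clamp, same axes. From here: straight handle (28 mm high), back face at x -28 mm, from y +51 to -50 mm, then a butt 1 mm thicker. Red trigger paddle 24 mm high, y +39 to -46 mm, outer face at x +38 mm released, +13 mm fully squeezed (moves to -x). Grip across x from above, a finger on each outer face: 66 mm wide released, 41 mm squeezed.
- trigger (a joint): Angle of the red trigger: 0 released, 0.215 rad fully squeezed (stop). Its hinge is 115 mm towards +y from clamp_grip, so 0.1 rad is about 11 mm at the fingers. A spring returns it, about 2.5 N (released) to 4 N (squeezed) at the fingers.
- bar (a joint): How far bar and head jaw are drawn in (m): 0 open, 0.060 closed. A full squeeze draws one 6 mm tooth (46 mm per rad; the first 0.1 rad or so is idle); full release lets the pawl click on to the next tooth, the bar staying put by 12 N of friction. Free pumping takes about 10 N at the fingers; each further 1 N there adds about 2.5 N at the jaw. Let go, it slips back until the pad presses 12 N or less.
- pad (a joint): How far the soft grey pad of the head jaw is pressed in (m): 0 free, 0.008 squashed flat; 4 N per mm. About half pressed in is right.
- kettlebell: Pink kettlebell, 132 mm across, 185 mm high, 4 kg; origin under its centre. Leave alone.
- tumbler: Glass tumbler, 74 mm across, 105 mm high; origin under its centre. Leave alone.
- carabiner: Chrome carabiner lying flat, about 100 by 60 mm, 14 mm high. Leave alone.
- grip_trainer: Blue hard-plastic hand grip trainer lying flat, about 140 by 105 mm, 26 mm high. Leave alone.
- glue: White bottle of wood glue with an orange cap, 54 mm across, 135 mm high; origin under its centre. Leave alone.
- key_dish: White dish with keys, 120 mm across, 30 mm high. Leave alone.
Mind the look-alikes: they are no part of the job. Of the things that look like the part that bears block_center, the middle-sized one is meant.

How it is judged:
By the outcome, as a careful person would: the job done as asked, in the order asked, and still so for the second after the job is handed in, while the arm keeps its last pose, push and grip.
It also fails if it takes over 72 s, if anything falls off the work surface, if the arm or the gripper's body presses on something with over 40 N, if the wrist force passes 120 N, or if a joint passes its speed limit or range.

## Working session

There is one attempt and no reset: what is moved stays moved. The work goes in short steps, Python scripts to look and compute and a tool call to move; the robot and the scene stay as the last step left them, time stands still between calls to the robot, and variables do not carry over. Pictures are saved under pics/ and viewed, and the job is handed in when it is done.

Besides the shell and the picture viewer there is one more tool, called after "Request:" by a JSON object that holds its "api" and its "payload". send_rows: Moves the arm, as the interface text tells. Its arguments: {"type":"object","properties":{"commands":{"type":"array","items":{"type":"array"}}},"required":["commands"]}

```bash
mkdir -p pics; ls
cat > h.py <<'E'
import numpy as np,cv2
from plant import sensors,snapshot,order,ctrl
def grab(n,tag):
    s=snapshot(n); cv2.imwrite(f'pics/{tag}.png',s['color']); np.savez(f'{tag}.npz',**s); return s
E
python3 - <<'E'
from h import *
print(sensors.get_obs()); 
for n in('top','side'):
    s=grab(n,n+'0'); print(n,s['mtx'],s['xyz'],s['attitude'])
E
```

```text
pics
{'clock': 0.0, 'joint_pos': array([ 7.98759307e+01,  2.05921851e+01,  6.32326230e-01, -1.91253217e-02,
       -7.01365751e+01, -1.65051149e+01]), 'qvel': array([-0.07875978,  0.06175258,  0.00230665,  0.02816541,  0.00177866,
       -0.10401462]), 'tau': array([-1.38759264e-03, -5.82715845e+01,  2.93074769e+01,  6.99772239e+00,
        7.13321962e-03, -1.78126411e-04]), 'tool_pos': array([0.30237128, 0.60292242, 0.22560637]), 'orientation': array([-1.79989838e+02, -9.75684888e-02, -1.16635706e+02]), 'force': array([-0.66816795, -0.24879468,  0.2586278 ]), 'moment': array([-0.00222274,  0.01294362, -0.01362795]), 'opening': 0.08763651540703642}
top [[457.14716808   0.         248.47895303]
 [  0.         457.14716808 188.94563441]
 [  0.           0.           1.        ]] [ 0.46731087 -0.07806     1.464531  ] [-1.77707974e+02 -1.03664165e-01 -9.15515335e+01]
side [[362.82287113   0.         255.16777791]
 [  0.         362.82287113 192.56556246]
 [  0.           0.           1.        ]] [ 0.48870943 -0.85663435  0.54973722] [-121.89328334   -0.40124267   -2.32645162]
```

View pics/top0.png

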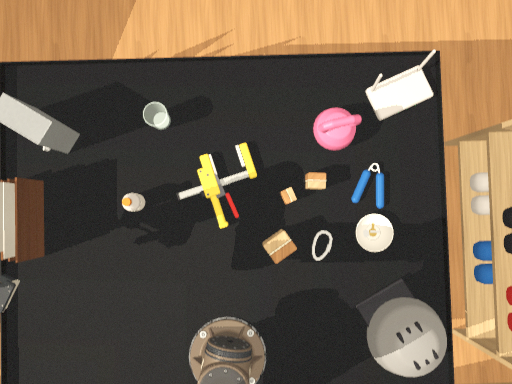

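View pics/side0.png

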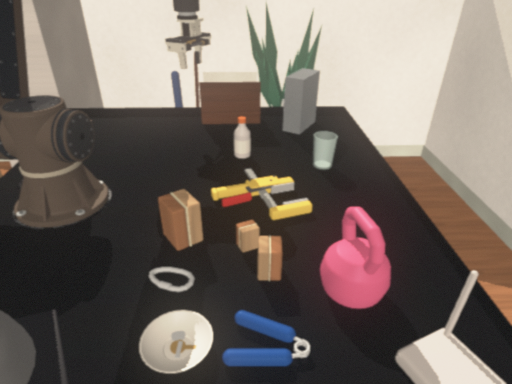

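Top view: there are three two-tone blocks, at (280,246) large, (316,181) middle and (289,195) small. The middle one at (316,181) should be the target. The clamp is at about (215,185), its handle towards (222,225) and its jaws towards the top of the image. I'll confirm with an enlarged crop and measure.

```bash
cat >> h.py <<'E'
from scipy.spatial.transform import Rotation as Ro
def cam(s): return Ro.from_euler('xyz',s['attitude'],degrees=True).as_matrix(),s['xyz'],s['mtx']
def onplane(s,uv,z):
    R,t,K=cam(s); uv=np.atleast_2d(uv).astype(float)
    d=np.c_[(uv-K[:2,2])/[K[0,0],K[1,1]],np.ones(len(uv))]@R.T
    k=(z-t[2])/d[:,2]; return t+d*k[:,None]
def cloud(s):
    R,t,K=cam(s); z=s['z_map']; v,u=np.indices(z.shape)
    p=np.stack([(u-K[0,2])/K[0,0]*z,(v-K[1,2])/K[1,1]*z,z],-1)@R.T+t
    p[z==0]=np.nan; return p
def proj(s,P):
    R,t,K=cam(s); c=(np.atleast_2d(P)-t)@R; return c[:,:2]/c[:,2:]*[K[0,0],K[1,1]]+K[:2,2]
E
python3 - <<'E'
from h import *
s=np.load('top0.npz'); s2=np.load('side0.npz')
c=s['color']
a=cv2.resize(c[130:270,165:345],None,fx=4.4,fy=4.2,interpolation=cv2.INTER_CUBIC)
cv2.imwrite('pics/crop_top.png',cv2.resize(c[130:270,165:345],None,fx=4.2,fy=4.2,interpolation=cv2.INTER_CUBIC))
cv2.imwrite('pics/crop_side.png',cv2.resize(s2['color'][150:300,140:330],None,fx=4,fy=4,interpolation=cv2.INTER_CUBIC))
P=cloud(s); hsv=cv2.cvtColor(c,cv2.COLOR_BGR2HSV)
print('floor z',np.nanmedian(P[290:300,100:180,2]))
# blocks
m=((hsv[...,0]<22)&(hsv[...,1]>50)&(hsv[...,2]>60)).astype(np.uint8)
m[:, :230]=0; m[:130]=0;m[290:]=0;m[:,420:]=0
for cc in cv2.findContours(m,cv2.RETR_EXTERNAL,cv2.CHAIN_APPROX_NONE)[0]:
    if cv2.contourArea(cc)<40: continue
    mm=np.zeros_like(m);cv2.drawContours(mm,[cc],-1,1,-1)
    z=P[...,2][mm>0]; zt=np.nanpercentile(z,85)
    r=cv2.minAreaRect(cc)
    top=(mm>0)&(np.abs(P[...,2]-zt)<.008)
    pts=np.argwhere(top)[:,::-1].astype(np.float32)
    w=onplane(s,pts,zt)[:,:2]
    rr=cv2.minAreaRect(w.astype(np.float32)*1000)
    print(r[0],'ztop',zt,'rect world mm',rr)
E
```

```text
floor z 0.0007730151676133001
(278.8783874511719, 245.729736328125) ztop 0.11172973802584636 rect world mm ((350.0735168457031, -169.22543334960938), (68.1200180053711, 78.72906494140625), 33.39630889892578)
(232.57217407226562, 206.91236877441406) ztop 0.02981927636991414 rect world mm ((470.6231384277344, -31.093997955322266), (67.49272918701172, 13.675588607788086), 22.5014705657959)
(288.00006103515625, 195.50001525878906) ztop 0.062292641574800925 rect world mm ((502.8092041015625, -203.99081420898438), (41.98764419555664, 36.82882308959961), 22.2141056060791)
(315.0, 180.5) ztop 0.07877839403894571 rect world mm ((545.8640747070312, -287.8614501953125), (54.902889251708984, 45.63166046142578), 88.45307159423828)
```

View pics/crop_top.png

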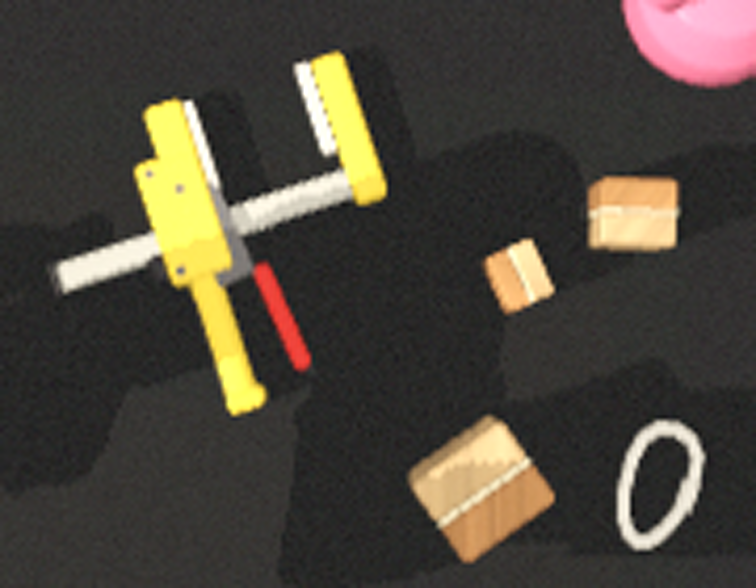

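View pics/crop_side.png

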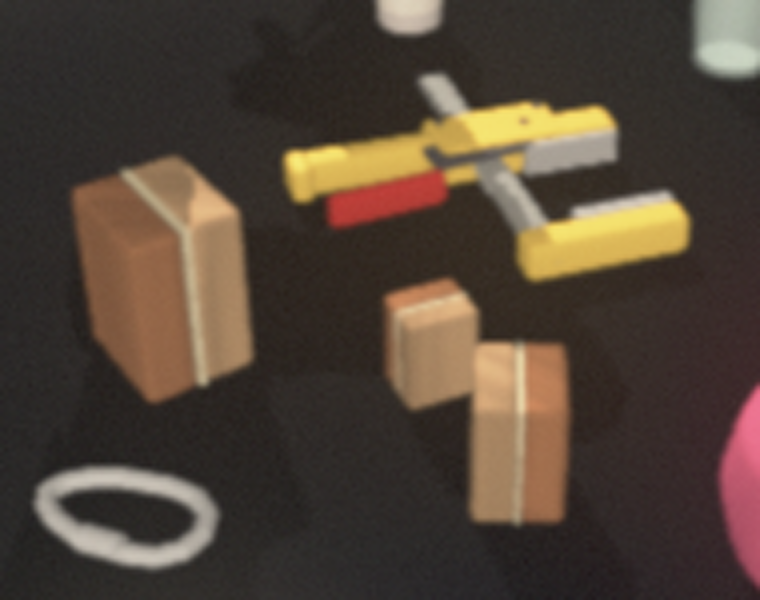

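The middle-sized block is confirmed. It is 46x55 mm on top and about 77 mm high, and its glue line runs along world y with the light half towards -x. Next I'll measure the clamp.

```bash
cat > clamp.py <<'E'
from h import *
def pts(s,mask,z,f=4): 
    p=np.argwhere(mask)[:,::-1]; p=(p+.5)/f-.5; return onplane(s,p,z)[:,:2]*1000
def masks(s,roi,f=4):
    c=s['color']; big=cv2.resize(c,None,fx=f,fy=f,interpolation=cv2.INTER_CUBIC)
    h=cv2.cvtColor(big,cv2.COLOR_BGR2HSV); R=np.zeros(h.shape[:2],bool); R[roi[1]*f:roi[3]*f,roi[0]*f:roi[2]*f]=1
    H,S,V=[h[...,i].astype(int) for i in range(3)]
    return dict(red=R&((H<8)|(H>172))&(S>140)&(V>70),yel=R&(H>20)&(H<35)&(S>110)&(V>90),grey=R&(S<70)&(V>110))
def big(m):
    n,l,st,_=cv2.connectedComponentsWithStats(m.astype(np.uint8)); o=np.argsort(-st[1:,4])+1
    return [l==i for i in o if st[i,4]>200]
E
python3 - <<'E'
from clamp import *
s=np.load('top0.npz'); P=cloud(s)
M=masks(s,(170,135,262,235))
for k,z in(('red',.027),('yel',.028),('grey',.022)):
    for b in big(M[k]):
        w=pts(s,b,z); r=cv2.minAreaRect(w.astype(np.float32)); 
        lo=cv2.resize(b.astype(np.uint8),(512,384),interpolation=cv2.INTER_AREA)>0
        print(k,b.sum(),np.round(r[0],1),np.round(r[1],1),round(r[2],2),'z',np.round(np.nanpercentile(P[...,2][lo],[20,50,80]),4))
E
```

```text
red 2238 [476.4 -28.1] [88.4 17.3] 22.64 z [0.0219 0.0266 0.0295]
yel 14269 [520.7  35.1] [242.8  51.9] 16.4 z [0.0265 0.0299 0.0328]
yel 5065 [615.6 -81.5] [119.   29.4] 16.81 z [0.0244 0.0281 0.0311]
grey 5624 [579.9 -24.2] [141.9 110.9] 9.64 z [0.0158 0.0207 0.0273]
grey 2914 [520.7 101.9] [24.  79.7] 17.16 z [0.0168 0.0191 0.0218]
grey 1495 [631.7 -56.8] [74.9 13.8] 16.4 z [0.0224 0.0273 0.0297]
```

Run:
```python
from clamp import *
s=np.load('top0.npz')
M=masks(s,(170,135,262,235))
yc=big(M['yel']); g=big(M['grey'])
for a in (16.4,16.8):
    a=np.radians(a); X=np.array([np.sin(a),-np.cos(a)]);Y=np.array([np.cos(a),np.sin(a)])
    def pr(n,w):
        u,v=w@X,w@Y
        print(n,'x',np.round(np.percentile(u,[.3,2,98,99.7]),1),'y',np.round(np.percentile(v,[.3,2,98,99.7]),1)); return u,v
    pr('head',pts(s,yc[1],.028)); u,v=pr('main',pts(s,yc[0],.028))
    for lo in range(int(v.min()),int(v.max()),15):
        k=(v>lo)&(v<lo+15); print(lo,np.round(np.percentile(u[k],[2,98]),1),end=' ')
    print()
    pr('headpad',pts(s,g[2],.027)); pr('barleft',pts(s,g[1],.02)); 
    u,v=pr('g0',pts(s,g[0],.02))
    k=(u>u.max()-60);print('bar y',np.percentile(v[k],[2,98]))
    pr('red',pts(s,big(M['red'])[0],.027))
```

```text
head x [238.3 240.2 266.2 266.8] y [508.9 511.4 624.  626.4]
main x [ 88.2  90.5 137.5 138.8] y [389.4 394.6 624.2 629.3]
388 [101.6 132.3] 403 [102.2 129.7] 418 [102.5 128. ] 433 [103.  127.8] 448 [102.9 127.9] 463 [103.1 127.8] 478 [100.5 126.5] 493 [ 90.4 137.6] 508 [ 90.1 138.3] 523 [ 91.8 137.9] 538 [ 88.9 137.6] 553 [ 88.5 137.8] 568 [ 88.5 137.9] 583 [ 90.  137.9] 598 [107.9 138.2] 613 [108.  138.3] 628 [112.3 136.3] 
headpad x [226.1 226.5 238.8 239.3] y [552.7 554.6 624.8 626.3]
barleft x [ 9.6 11.2 86.9 88.5] y [516.4 516.9 539.5 540.1]
g0 x [125.3 132.2 236.5 239. ] y [486.7 489.8 617.3 624.6]
bar y [517.68793813 540.48602813]
red x [150.2 151.7 171.3 172.5] y [405.9 408.2 489.6 492.1]
head x [242.1 244.2 270.2 270.7] y [507.1 509.6 622.3 624.6]
main x [ 92.1  94.3 141.4 142.7] y [388.6 393.7 623.4 628.4]
387 [104.3 135. ] 402 [105.  132.8] 417 [105.5 131. ] 432 [106.1 130.9] 447 [106.1 131. ] 462 [106.3 131.1] 477 [104.8 129.9] 492 [ 93.9 141.1] 507 [ 93.6 141.8] 522 [ 95.5 141.5] 537 [ 92.7 141.4] 552 [ 92.4 141.7] 567 [ 92.6 141.9] 582 [ 94. 142.] 597 [112.1 142.4] 612 [112.3 142.6] 627 [116.5 140.7] 
headpad x [230.2 230.5 243.  243.3] y [551.  553.  623.2 624.6]
barleft x [13.3 14.9 90.6 92.2] y [516.1 516.6 539.2 539.7]
g0 x [128.7 135.6 240.2 242.7] y [485.8 488.8 616.2 623.6]
bar y [516.2139699  539.00923543]
red x [153.6 155.  174.3 175.4] y [404.7 407.  488.5 491. ]
```

Run:
```python
from clamp import *
s=np.load('top0.npz'); c=s['color']
a=np.radians(16.65); X=np.array([np.sin(a),-np.cos(a)]);Y=np.array([np.cos(a),np.sin(a)])
g=cv2.cvtColor(c,cv2.COLOR_BGR2HSV)
# profiles along clamp x at several v, plane z=.027
for v in (570,585,600,610):
    us=np.arange(125,260,1.); W=np.array([u*X+v*Y for u in us])/1000
    px=proj(s,np.c_[W,np.full(len(us),.027)]).astype(np.float32)
    pr=cv2.remap(c,px[:,0].reshape(1,-1),px[:,1].reshape(1,-1),cv2.INTER_LINEAR)[0]
    b=pr[:,0].astype(int); print(v,[(int(u),int(x)) for u,x in zip(us,b) if (130<u<160 and u%2==0) or (220<u<246 and u%2==0)])
# block refinement
hsv=g; roi=(300,165,332,197)
Mx=((hsv[...,0]<22)&(hsv[...,1]>50)&(hsv[...,2]>60)).astype(np.float32)
f=4; B=cv2.resize(Mx,None,fx=f,fy=f,interpolation=cv2.INTER_LINEAR)>.5
R=np.zeros_like(B);R[roi[1]*f:roi[3]*f,roi[0]*f:roi[2]*f]=1
w=pts(s,B&R,.076).astype(np.float32); print(cv2.minAreaRect(w),w.min(0),w.max(0))
# glue line
big4=cv2.resize(c,None,fx=f,fy=f,interpolation=cv2.INTER_CUBIC); H=cv2.cvtColor(big4,cv2.COLOR_BGR2HSV)
print(onplane(s,[[335,128]],.1), onplane(s,[[155,115]],.05))
```

```text
570 [(132, 109), (134, 111), (136, 105), (138, 94), (140, 107), (142, 154), (144, 226), (146, 239), (148, 224), (150, 131), (152, 60), (154, 43), (156, 39), (158, 39), (222, 50), (224, 50), (226, 53), (228, 81), (230, 170), (232, 227), (234, 245), (236, 243), (238, 241), (240, 231), (242, 177), (244, 112)]
585 [(132, 108), (134, 108), (136, 108), (138, 96), (140, 103), (142, 178), (144, 224), (146, 240), (148, 212), (150, 158), (152, 69), (154, 36), (156, 35), (158, 35), (222, 50), (224, 51), (226, 54), (228, 79), (230, 143), (232, 236), (234, 248), (236, 243), (238, 242), (240, 207), (242, 128), (244, 111)]
600 [(132, 110), (134, 108), (136, 105), (138, 101), (140, 112), (142, 161), (144, 232), (146, 241), (148, 221), (150, 129), (152, 61), (154, 42), (156, 40), (158, 39), (222, 51), (224, 50), (226, 55), (228, 82), (230, 162), (232, 221), (234, 244), (236, 242), (238, 239), (240, 228), (242, 174), (244, 110)]
610 [(132, 111), (134, 110), (136, 107), (138, 102), (140, 103), (142, 147), (144, 233), (146, 242), (148, 223), (150, 124), (152, 58), (154, 31), (156, 31), (158, 33), (222, 48), (224, 48), (226, 53), (228, 79), (230, 165), (232, 220), (234, 244), (236, 242), (238, 238), (240, 228), (242, 174), (244, 111)]
((543.06201171875, -285.20648193359375), (69.38336181640625, 54.09648895263672), 88.45252227783203) [ 515.28094 -320.5129 ] [ 570.6809  -250.63998]
[[ 0.69800057 -0.3468125   0.1       ]] [[0.76219887 0.20275756 0.05      ]]
```

Fixed pad face is at u≈150.3 mm and head pad face at u≈229.8 mm in clamp-aligned coordinates, so the gap is about 79.5 mm. I'm moving over the block now.

Request:
{"api": "send_rows", "payload": {"commands": [[0,[0.052,-0.193,0],[0,0,0.006]],[0,[0.052,-0.193,0],[0,0,0.006]],[0,[0.052,-0.193,0],[0,0,0.006]],[0,[0.052,-0.193,0],[0,0,0.006]],[0,[0.052,-0.193,0],[0,0,0.006]],[0,[0.052,-0.193,0],[0,0,0.006]],[0,[0.052,-0.193,0],[0,0,0.006]],[0,[0.052,-0.193,0],[0,0,0.006]],[0,[0.052,-0.193,0],[0,0,0.006]],[0,[0.052,-0.193,0],[0,0,0.006]],[0,[0.052,-0.193,0],[0,0,0.006]],[0,[0.052,-0.193,0],[0,0,0.006]]]}}

```text
clock: 1.3
tool_pos: [0.4514, 0.0231, 0.2201]
orientation: [-179.9, -0.4, -89.1]
force: [1.4, 0.4, 1.0]
opening: 0.0876
```

Request:
{"api": "send_rows", "payload": {"commands": [[0,[0.054,-0.18,0],[0,0,-0.002]],[0,[0.054,-0.18,0],[0,0,-0.002]],[0,[0.054,-0.18,0],[0,0,-0.002]],[0,[0.054,-0.18,0],[0,0,-0.001]],[0,[0.054,-0.18,0],[0,0,0]],[0,[0.054,-0.18,0],[0,0,0]],[0,[0.04,-0.13,0],[0,0,0]],[0,[0,0,0],[0,0,0]]]}}

```text
clock: 2.1
tool_pos: [0.5423, -0.2984, 0.2177]
orientation: [179.9, -0.4, -92.0]
force: [-0.8, 0.2, -0.5]
opening: 0.0874
```

Run:
```python
from h import *
o=sensors.get_obs();print(o['tool_pos'],o['orientation'],o['joint_pos'])
s=grab('side','side1'); cv2.imwrite('pics/side1c.png',cv2.resize(s['color'][100:320,140:400],None,fx=3,fy=2.7))
P=cloud(s);
b=P[265,262:285];print(np.round(P[262,258:282:4],3), np.round(P[243,258:284:4],3))
```

```text
[ 0.54226063 -0.29843316  0.21773252] [179.94639787  -0.36669044 -91.95349505] [-10.5366963   15.57485965  -7.78026528   0.40366105 -66.64366788
  98.42300232]
[[ 0.52  -0.313  0.047]
 [ 0.528 -0.316  0.049]
 [ 0.536 -0.318  0.051]
 [ 0.544 -0.317  0.05 ]
 [ 0.552 -0.318  0.05 ]
 [ 0.56  -0.318  0.051]] [[ 0.525 -0.215  0.014]
 [ 0.529 -0.289  0.076]
 [ 0.537 -0.288  0.075]
 [ 0.545 -0.288  0.075]
 [ 0.554 -0.286  0.073]
 [ 0.561 -0.289  0.075]
 [ 0.582 -0.201  0.001]]
```

View pics/side1c.png

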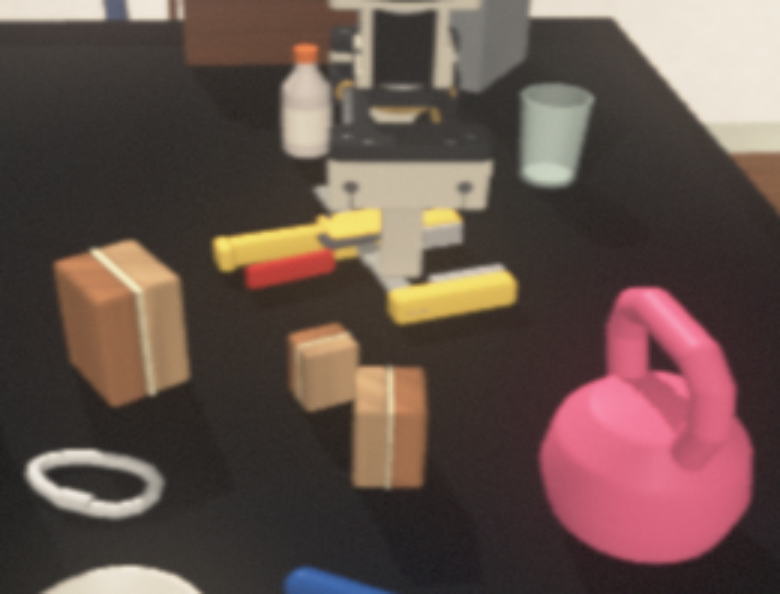

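The side view shows the block at crop (390,430), directly below the gripper. Its centre is about (0.5445, -0.290). I'll descend onto it.

Request:
{"api": "send_rows", "payload": {"commands": [[0,[0.01,0.034,0],[0,0,0.001]],[0,[0,0,-0.15],[0,0,0]],[0,[0,0,-0.15],[0,0,0]],[0,[0,0,-0.12],[0,0,0]]]}}

```text
clock: 2.55
tool_pos: [0.547, -0.2845, 0.1156]
orientation: [-179.5, -0.4, -91.4]
force: [-0.2, -0.9, 0.3]
opening: 0.0871
```

Request:
{"api": "send_rows", "payload": {"commands": [[0,[-0.01,-0.022,-0.1],[-0.001,0.001,0]],[0,[0,0,-0.12],[0,0,0]],[0,[0,0,-0.08],[0,0,0]],[0,[0,0,0],[0,0,0]]]}}

```text
clock: 2.95
tool_pos: [0.542, -0.2814, 0.0357]
orientation: [179.9, -0.7, -90.9]
force: [-0.6, -0.2, -0.3]
opening: 0.0879
```

Request:
{"api": "send_rows", "payload": {"commands": [[0,[0.008,-0.034,0.016],[0,0.002,-0.001]],[0,[0,0,0],[0,0,0]],[0,[0,0,0],[0,0,0]]]}}

```text
clock: 3.25
tool_pos: [0.5463, -0.2884, 0.0436]
orientation: [179.3, -0.8, -91.0]
force: [0.9, 0.9, 0.3]
opening: 0.0877
```

Run:
```python
from h import *
for i in range(1):
    o=sensors.get_obs();print(o['clock'],o['tool_pos'],o['orientation'])
s=grab('side','side2'); cv2.imwrite('pics/side2c.png',cv2.resize(s['color'][100:320,140:400],None,fx=3,fy=2.7))
o=sensors.get_obs();print(o['clock'],o['tool_pos'],o['orientation'])
```

```text
3.25 [ 0.54634817 -0.28844681  0.04359027] [179.32525943  -0.77074559 -91.04026664]
3.3 [ 0.54664989 -0.28863111  0.0438424 ] [179.3658399   -0.78698424 -91.03227788]
```

View pics/side2c.png

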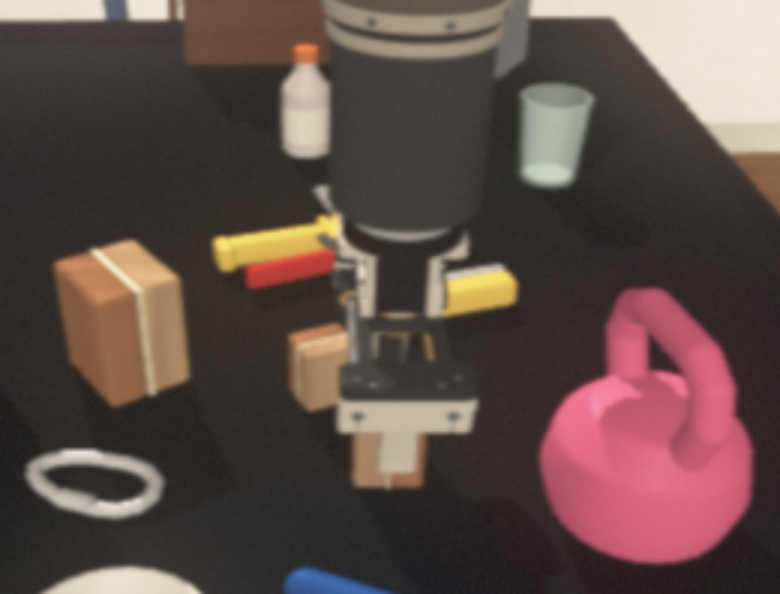

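Request:
{"api": "send_rows", "payload": {"commands": [[0,[-0.008,-0.004,0],[0.002,-0.002,0]],[0,[0,0,0],[0,0,0]],[0.6,[0,0,0],[0,0,0]],[0.6,[0,0,0],[0,0,0]],[0.6,[0,0,0],[0,0,0]],[0.6,[0,0,0],[0,0,0]],[0.6,[0,0,0],[0,0,0]],[0.6,[0,0,0],[0,0,0]]]}}

```text
clock: 4.1
tool_pos: [0.545, -0.2903, 0.046]
orientation: [-179.7, -0.0, -91.1]
force: [0.2, 0.0, 1.8]
opening: 0.0561
```

Request:
{"api": "send_rows", "payload": {"commands": [[0.6,[0,0,0.08],[0,0,0]],[0.6,[0,0,0.13],[0,0,0]],[0.6,[0,0,0.13],[0,0,0]],[0.6,[0,0.12,0.02],[0,0,0]],[0.6,[0,0.127,0],[0,0,-0.022]],[0.6,[0.03,0.127,0],[0,0,-0.022]],[0.6,[0.03,0.127,0],[0,0,-0.022]],[0.6,[0.03,0.127,0],[0,0,-0.022]],[0.6,[0.03,0.127,0],[0,0,-0.022]],[0.6,[0.03,0.127,0],[0,0,-0.022]],[0.6,[0.03,0.127,0],[0,0,-0.022]],[0.6,[0,0,0],[0,0,0]]]}}

```text
clock: 5.3
tool_pos: [0.5865, -0.0277, 0.1349]
orientation: [179.8, 0.1, -149.2]
force: [1.1, -0.2, -2.3]
opening: 0.0562
```

Request:
{"api": "send_rows", "payload": {"commands": [[0.6,[0.05,0.047,0],[0,0,-0.02]],[0.6,[0.05,0.047,0],[0,0,-0.019]],[0.6,[0,0,0],[0,0,0]],[0.6,[0,0,0],[0,0,0]]]}}

```text
clock: 5.7
tool_pos: [0.6103, -0.0026, 0.1331]
orientation: [179.8, -0.1, -163.3]
force: [-1.4, -0.0, -1.1]
opening: 0.0564
```

Run:
```python
from h import *
o=sensors.get_obs();print(o['clock'],o['tool_pos'],o['orientation'])
s=grab('side','side3'); cv2.imwrite('pics/side3c.png',cv2.resize(s['color'][80:240,180:360],None,fx=4,fy=3.7))
s=grab('top','top3'); cv2.imwrite('pics/top3c.png',cv2.resize(s['color'][130:240,170:270],None,fx=5,fy=5))
```

```text
5.7 [ 0.61025486 -0.00262739  0.13309464] [ 1.79788311e+02 -1.34724366e-01 -1.63343670e+02]
```

View pics/side3c.png

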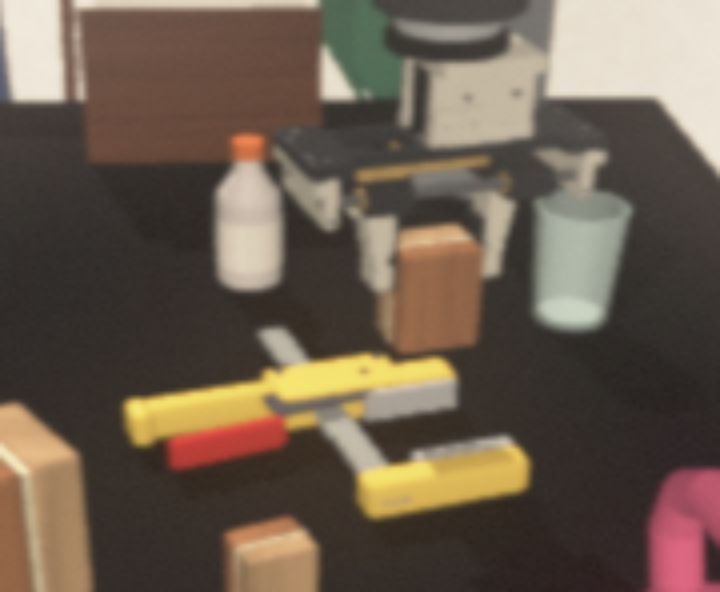

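View pics/top3c.png

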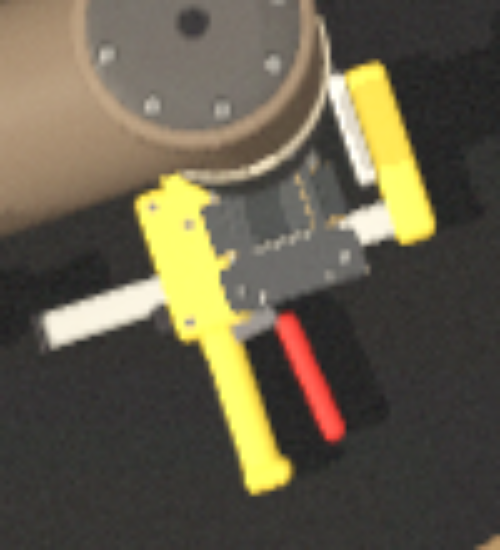

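The block hangs level over the jaws, its glue line parallel to the pads. I'll lower it.

Request:
{"api": "send_rows", "payload": {"commands": [[0.6,[0.004,-0.007,-0.1],[0,0,0]],[0.6,[0,0,-0.1],[0,0,0]],[0.6,[0,0,-0.08],[0,0,0]],[0.6,[0,0,0],[0,0,0]]]}}

```text
clock: 6.2
tool_pos: [0.6102, -0.0072, 0.0629]
orientation: [179.8, 0.0, -163.2]
force: [0.0, -0.8, -2.3]
opening: 0.056
```

Request:
{"api": "send_rows", "payload": {"commands": [[0.6,[0.005,0.011,-0.02],[0,0,0]],[0.6,[0,0,-0.02],[0,0,0]],[0.6,[0,0,-0.01],[0,0,0]],[0.6,[0,0,0],[0,0,0]]]}}

```text
clock: 6.6
tool_pos: [0.6127, -0.0049, 0.0526]
orientation: [179.8, 0.2, -163.1]
force: [0.1, -0.3, -2.3]
opening: 0.0561
```

Request:
{"api": "send_rows", "payload": {"commands": [[0.6,[-0.003,0.001,-0.016],[0,0,-0.001]],[0.6,[0,0,-0.008],[0,0,0]],[0.6,[0,0,0],[0,0,0]]]}}

```text
clock: 6.9
tool_pos: [0.6127, -0.0044, 0.0473]
orientation: [179.8, 0.4, -163.4]
force: [-0.1, 0.6, -0.7]
opening: 0.0562
```

Run:
```python
from h import *
o=sensors.get_obs();print(o['clock'],o['tool_pos'],o['orientation'],o['force'])
s=grab('side','side4'); cv2.imwrite('pics/side4c.png',cv2.resize(s['color'][80:240,180:360],None,fx=4,fy=3.7))
```

```text
6.9 [ 0.61267838 -0.00437758  0.04734537] [ 179.83914695    0.35147566 -163.44395448] [-0.13952713  0.59436103 -0.69318262]
```

View pics/side4c.png

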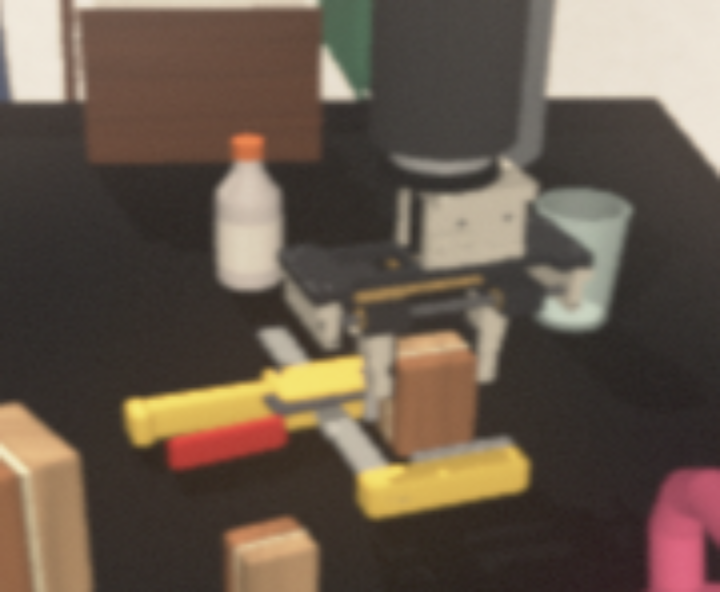

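The block is standing between the jaws, and the wrist force shows the shelf carrying it. I'll release it and lift.

Request:
{"api": "send_rows", "payload": {"commands": [[0.6,[0,0,-0.004],[0,0,0]],[0.2,[0,0,0],[0,0,0]],[0.1,[0,0,0],[0,0,0]],[0.1,[0,0,0],[0,0,0]],[0.1,[0,0,0],[0,0,0]],[0.1,[0,0,0.1],[0,0,0]],[0.1,[0,0,0.18],[0,0,0]],[0.1,[-0.05,0,0.18],[0,0,0]],[0.1,[-0.18,0,0],[0,0,0]],[0.1,[-0.18,0,0],[0,0,0]],[0.1,[-0.18,0,0],[0,0,0]],[0.1,[0,0,0],[0,0,0]]]}}

```text
clock: 8.15
tool_pos: [0.4613, -0.0052, 0.1653]
orientation: [179.9, 0.4, -163.5]
force: [2.1, 0.6, 0.6]
opening: 0.0789
```

Run:
```python
from h import *
o=sensors.get_obs();print(o['clock'],o['tool_pos'],o['orientation'],o['joint_pos'])
s=grab('side','side5'); cv2.imwrite('pics/side5c.png',cv2.resize(s['color'][80:240,180:360],None,fx=4,fy=3.7))
s=grab('top','top5'); cv2.imwrite('pics/top5c.png',cv2.resize(s['color'][120:240,170:270],None,fx=5,fy=5))
```

```text
8.15 [ 0.46134038 -0.00520983  0.16532356] [ 179.86152727    0.44554653 -163.48650632] [ 23.84504766   2.90566138 -30.61296598  -0.09705714 -56.02183661
  -7.27709534]
```

View pics/side5c.png

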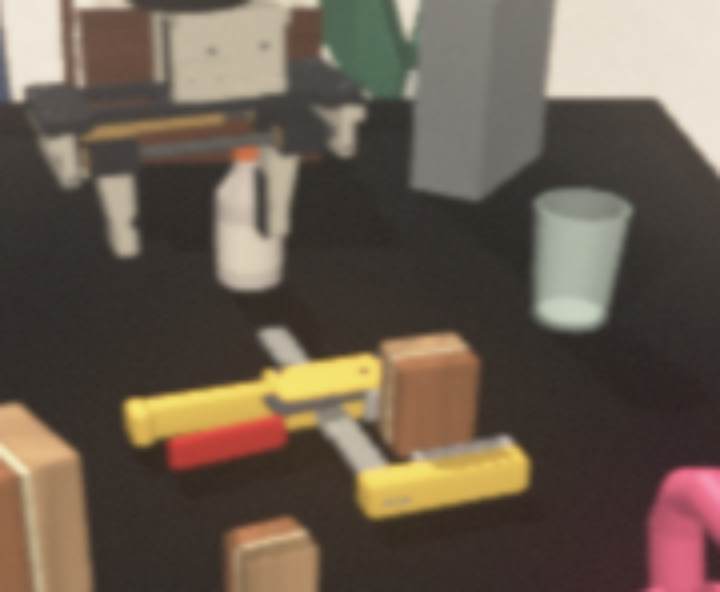

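View pics/top5c.png

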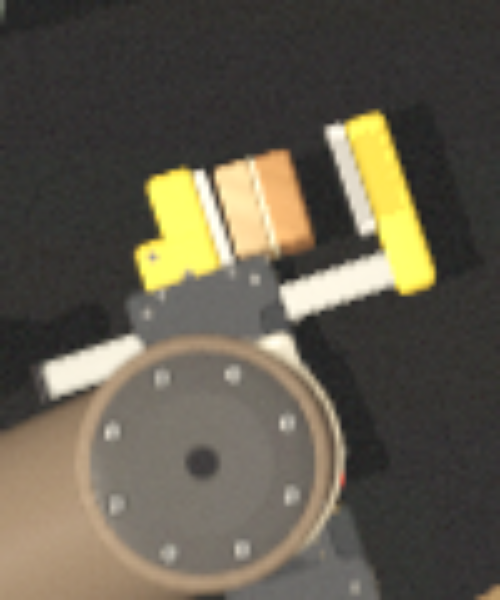

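The block stands free between the jaws at crop (265,200), square to the pads. Next I'll turn the gripper over the handle and trigger.

Request:
{"api": "send_rows", "payload": {"commands": [[0,[0.012,0.003,0],[0,0,0.0225]],[0,[0.012,0.003,0],[0,0,0.0225]],[0,[0.01,0.002,0],[0,0,0.0225]],[0,[0,0,0],[0,0,0.0225]],[0,[0,0,0],[0,0,0.0225]],[0,[0,0,0],[0,0,0.0225]],[0,[0,0,0],[0,0,0.0225]],[0,[0,0,0],[0,0,0.0225]],[0,[0,0,0],[0,0,0.0225]],[0,[0,0,0],[0,0,0.0225]],[0,[0,0,0],[0,0,0.0225]],[0,[0,0,0],[0,0,0]]]}}

```text
clock: 9.45
tool_pos: [0.4901, -0.0004, 0.1652]
orientation: [180.0, 0.6, -70.8]
force: [-0.2, 0.8, 0.5]
opening: 0.0877
```

Request:
{"api": "send_rows", "payload": {"commands": [[0,[-0.08,-0.01,0],[-0.0016,-0.0005,-0.007]],[0,[0,0,-0.1],[0,0,0]],[0,[0,0,-0.12],[0,0,0]],[0,[0,0,-0.12],[0,0,0]],[0,[0,0,-0.06],[0,0,0]],[0,[0,0,0],[0,0,0]]]}}

```text
clock: 10.05
tool_pos: [0.4755, -0.0022, 0.0626]
orientation: [-179.8, -0.0, -75.0]
force: [0.2, 1.1, 0.7]
opening: 0.0876
```

Request:
{"api": "send_rows", "payload": {"commands": [[0,[-0.022,-0.002,-0.06],[0,0,0.004]],[0,[0,0,-0.06],[0,0,0]],[0,[0,0,0],[0,0,0]]]}}

```text
clock: 10.35
tool_pos: [0.4729, -0.0021, 0.0332]
orientation: [-179.7, -0.1, -74.0]
force: [0.1, -0.2, 0.5]
opening: 0.0878
```

Run:
```python
from h import *
o=sensors.get_obs();print(o['clock'],o['tool_pos'],o['orientation'],o['force'])
s=grab('side','side6'); cv2.imwrite('pics/side6c.png',cv2.resize(s['color'][80:240,180:360],None,fx=4,fy=3.7))
s=grab('top','top6'); cv2.imwrite('pics/top6c.png',cv2.resize(s['color'][120:240,170:270],None,fx=5,fy=5))
```

```text
10.35 [ 0.47294477 -0.00211274  0.03319284] [-1.79691074e+02 -7.95249796e-02 -7.40214889e+01] [ 0.12575972 -0.22586765  0.47832196]
```

View pics/side6c.png

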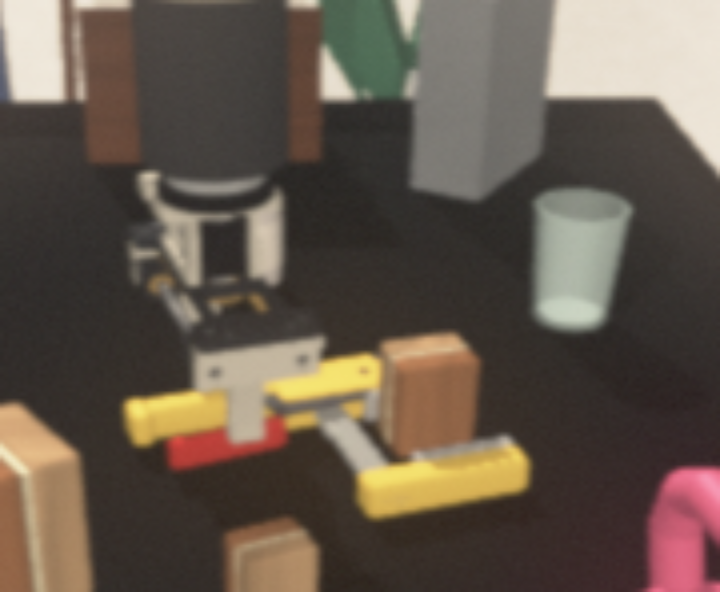

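View pics/top6c.png

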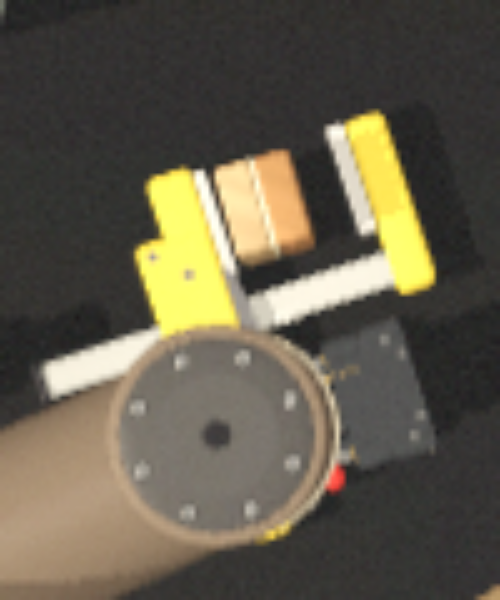

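The gripper straddles the handle and trigger, and the jaws and block stay visible from the top. I'll lower into place.

Request:
{"api": "send_rows", "payload": {"commands": [[0,[-0.01,-0.003,-0.05],[0,0,0.0015]],[0,[0,0,-0.03],[0,0,0]],[0,[0,0,0],[0,0,0]]]}}

```text
clock: 10.75
tool_pos: [0.4745, -0.0016, 0.0174]
orientation: [-179.2, -0.1, -73.5]
force: [-0.2, -0.1, -0.2]
opening: 0.0878
```

Request:
{"api": "send_rows", "payload": {"commands": [[0,[-0.014,-0.005,-0.03],[-0.0006,0.002,0]],[0,[0,0,0],[0,0,0]],[0.15,[0,0,0],[0,0,0]],[0.2,[0,0,0],[0,0,0]],[0.22,[0,0,0],[0,0,0]],[0.24,[0,0,0],[0,0,0]],[0.24,[0,0,0],[0,0,0]]]}}

```text
clock: 11.45
tool_pos: [0.4722, -0.0023, 0.0112]
orientation: [-179.9, -0.1, -73.6]
force: [-0.7, 2.0, -0.5]
opening: 0.0669
```

Request:
{"api": "send_rows", "payload": {"commands": [[0.27,[-0.0014,0.005,0],[0,0,0]],[0.3,[-0.0014,0.005,0],[0,0,0]],[0.33,[-0.0014,0.005,0],[0,0,0]],[0.36,[-0.0014,0.005,0],[0,0,0]],[0.39,[-0.0014,0.005,0],[0,0,0]],[0.42,[-0.0014,0.005,0],[0,0,0]],[0.45,[-0.0014,0.005,0],[0,0,0]],[0.48,[-0.0014,0.005,0],[0,0,0]],[0.51,[-0.0014,0.005,0],[0,0,0]],[0.535,[-0.0014,0.005,0],[0,0,0]],[0.535,[0,0,0],[0,0,0]]]}}

```text
clock: 12.55
tool_pos: [0.4666, 0.0097, 0.0111]
orientation: [179.9, -0.1, -73.7]
force: [-2.0, -2.1, 1.9]
opening: 0.041
```

```bash
cat > meas.py <<'E'
from clamp import *
import sys
def run(tag):
    o=sensors.get_obs();print('obs',o['clock'],np.round(o['tool_pos'],4),np.round(o['orientation'],2),np.round(o['force'],1),'open',round(o['opening'],4))
    s=grab('top',tag); c=s['color']
    cv2.imwrite(f'pics/{tag}c.png',cv2.resize(c[120:240,170:270],None,fx=5,fy=5))
    M=masks(s,(185,135,262,190)); yy=big(M['yel'])
    # head = component with smallest world y
    comps=[(pts(s,b,.028)) for b in yy[:3] if b.sum()>1500]
    comps.sort(key=lambda w:w[:,1].mean()); head=comps[0]; main=comps[-1]
    r=cv2.minAreaRect(head.astype(np.float32)); a=r[2]
    while a>45:a-=90
    print('head rect',np.round(r[0],1),np.round(r[1],1),'a',round(a,2))
    a=np.radians(16.65 if len(sys.argv)<3 else float(sys.argv[2])); X=np.array([np.sin(a),-np.cos(a)]);Y=np.array([np.cos(a),np.sin(a)])
    def prof(v,z,lo,hi):
        us=np.arange(lo,hi,.5);W=(us[:,None]*X+v*Y)/1000
        px=proj(s,np.c_[W,np.full(len(us),z)]).astype(np.float32)
        return us,cv2.remap(c,px[:,0].reshape(1,-1),px[:,1].reshape(1,-1),cv2.INTER_CUBIC)[0].astype(float)
    def cross(us,f,th,up,which):
        d=np.where((f[:-1]<th)&(f[1:]>=th) if up else (f[:-1]>=th)&(f[1:]<th))[0]
        if len(d)==0:return np.nan
        i=d[which];return us[i]+.5*(th-f[i])/(f[i+1]-f[i])
    hf=[];ff=[];hy=[];ho=[]
    vy=np.arange(588,618,3)
    for v in vy:
        us,p=prof(v,.027,125,290)
        Yl=p[:,2]-p[:,0]          # yellowness
        B=p[:,0]
        ho.append(cross(us,Yl,60,False,-1)); hy.append(cross(us[us>195],Yl[us>195],70,True,0))
        k=(us<175)
        ff.append(cross(us[k],B[k],140,False,0))
        e=hy[-1]
        if not np.isnan(e):
            kk=us<e; hf.append(cross(us[kk],B[kk],140,True,-1))
    m=np.nanmedian
    print('fixed face %.1f head face %.1f head yel in %.1f out %.1f'%(m(ff),m(hf),m(hy),m(ho)),'GAP %.1f  D %.1f'%(m(hf)-m(ff),m(hy)-m(ff)),'std',np.round([np.nanstd(ff),np.nanstd(hf),np.nanstd(hy),np.nanstd(ho)],1))
run(sys.argv[1])
E
python3 - <<'E'
import sys;sys.argv=['x','dummy']
import h
h.snapshot_real=h.snapshot
E
python3 meas.py t1
```

```text
obs 12.55 [0.4666 0.0097 0.0111] [ 1.7991e+02 -1.1000e-01 -7.3680e+01] [-2.  -2.1  1.9] open 0.041
head rect [622.1 -62.9] [119.4  29.9] a 21.39
fixed face 138.3 head face 212.5 head yel in 223.8 out 251.2 GAP 74.2  D 85.6 std [0.7 0.7 0.7 0.8]
```

View pics/t1c.png

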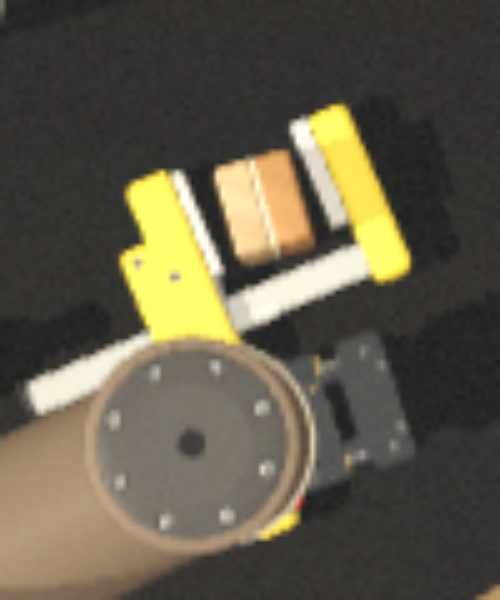

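The first stroke drew the bar about 6 mm. The clamp also yawed about 5° because the trigger swings inside the parallel pads. I'll release and see whether it comes back.

Request:
{"api": "send_rows", "payload": {"commands": [[0.5,[0.0014,-0.005,0],[0,0,0]],[0.47,[0.0014,-0.005,0],[0,0,0]],[0.44,[0.0014,-0.005,0],[0,0,0]],[0.41,[0.0014,-0.005,0],[0,0,0]],[0.38,[0.0014,-0.005,0],[0,0,0]],[0.35,[0.0014,-0.005,0],[0,0,0]],[0.32,[0.0014,-0.005,0],[0,0,0]],[0.29,[0.0014,-0.005,0],[0,0,0]],[0.26,[0.0014,-0.005,0],[0,0,0]],[0.23,[0.0014,-0.005,0],[0,0,0]],[0.21,[0,0,0],[0,0,0]]]}}

```text
clock: 13.7
tool_pos: [0.4717, -0.0025, 0.0111]
orientation: [-179.9, -0.1, -73.5]
force: [0.6, -1.0, -0.7]
opening: 0.0686
```

```bash
python3 meas.py t2
```

```text
obs 13.7 [ 0.4717 -0.0025  0.0111] [-1.7994e+02 -6.0000e-02 -7.3530e+01] [ 0.6 -1.  -0.7] open 0.0686
head rect [622. -64.] [119.4  29.6] a 20.42
fixed face 139.6 head face 213.4 head yel in 224.6 out 251.9 GAP 73.8  D 85.0 std [0.7 0.7 0.7 0.7]
```

View pics/t2c.png

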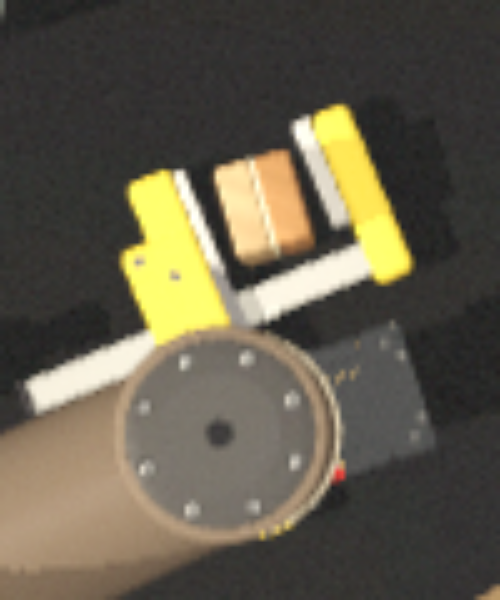

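It stayed put at gap ≈73.5. For the second stroke I'll turn the gripper back about 4.5° during the squeeze, so the clamp swings square to the block again.

Request:
{"api": "send_rows", "payload": {"commands": [[0.26,[-0.0014,0.005,0],[0,0,0]],[0.3,[-0.0014,0.005,0],[0,0,-0.0014]],[0.33,[-0.0014,0.005,0],[0,0,-0.0014]],[0.36,[-0.0014,0.005,0],[0,0,-0.0014]],[0.39,[-0.0014,0.005,0],[0,0,-0.0014]],[0.42,[-0.0014,0.005,0],[0,0,-0.0014]],[0.45,[-0.0014,0.005,0],[0,0,-0.0014]],[0.48,[-0.0014,0.005,0],[0,0,-0.0014]],[0.51,[-0.0014,0.005,0],[0,0,-0.0014]],[0.535,[-0.0014,0.005,0],[0,0,-0.0014]],[0.54,[0,0,0],[0,0,0]]]}}

```text
clock: 14.85
tool_pos: [0.4657, 0.0099, 0.011]
orientation: [179.8, -0.1, -78.6]
force: [-2.4, -1.3, 2.2]
opening: 0.0413
```

```bash
python3 meas.py t3
```

```text
obs 14.85 [0.4657 0.0099 0.011 ] [ 1.7984e+02 -1.0000e-01 -7.8600e+01] [-2.4 -1.3  2.2] open 0.0413
head rect [620.7 -57.3] [119.3  29.7] a 21.15
fixed face 138.7 head face 206.4 head yel in 217.8 out 245.0 GAP 67.7  D 79.0 std [0.7 1.  0.7 0.7]
```

View pics/t3c.png

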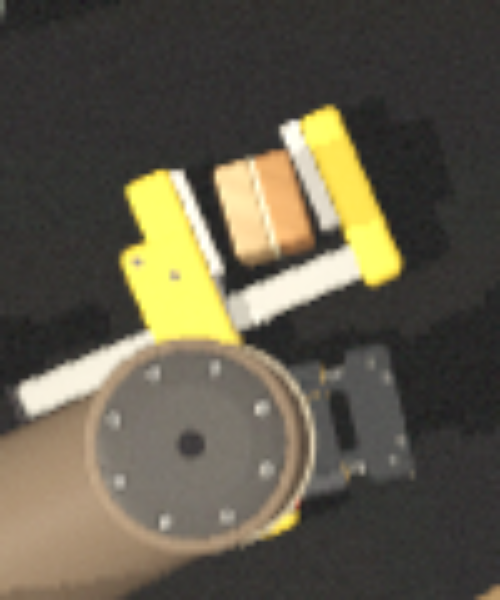

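Gap is now about 67.5 mm and the clamp holds steady at about 20.5°. I'll release and do stroke 3.

Request:
{"api": "send_rows", "payload": {"commands": [[0.5,[0.0014,-0.005,0],[0,0,0.0014]],[0.47,[0.0014,-0.005,0],[0,0,0.0014]],[0.44,[0.0014,-0.005,0],[0,0,0.0014]],[0.41,[0.0014,-0.005,0],[0,0,0.0014]],[0.38,[0.0014,-0.005,0],[0,0,0.0014]],[0.35,[0.0014,-0.005,0],[0,0,0.0014]],[0.32,[0.0014,-0.005,0],[0,0,0.0014]],[0.29,[0.0014,-0.005,0],[0,0,0.0014]],[0.26,[0.0014,-0.005,0],[0,0,0.0014]],[0.23,[0.0014,-0.005,0],[0,0,0.0014]],[0.2,[0,0,0],[0,0,0]]]}}

```text
clock: 16.0
tool_pos: [0.4725, -0.0022, 0.0113]
orientation: [-179.9, -0.1, -72.9]
force: [0.4, 0.1, -0.9]
opening: 0.0693
```

Request:
{"api": "send_rows", "payload": {"commands": [[0.26,[-0.0014,0.005,0],[0,0,0]],[0.3,[-0.0014,0.005,0],[0,0,0]],[0.33,[-0.0014,0.005,0],[0,0,0]],[0.36,[-0.0014,0.005,0],[0,0,0]],[0.39,[-0.0014,0.005,0],[0,0,0]],[0.42,[-0.0014,0.005,0],[0,0,0]],[0.45,[-0.0014,0.005,0],[0,0,0]],[0.48,[-0.0014,0.005,0],[0,0,0]],[0.51,[-0.0014,0.005,0],[0,0,0]],[0.535,[-0.0014,0.005,0],[0,0,0]],[0.54,[0,0,0],[0,0,0]]]}}

```text
clock: 17.1
tool_pos: [0.4658, 0.0092, 0.011]
orientation: [179.8, -0.1, -73.1]
force: [-1.5, -2.0, 2.3]
opening: 0.041
```

```bash
python3 meas.py t4
```

```text
obs 17.1 [0.4658 0.0092 0.011 ] [ 1.7983e+02 -1.2000e-01 -7.3110e+01] [-1.5 -2.   2.3] open 0.041
head rect [620.1 -50.4] [119.2  29.6] a 21.81
fixed face 137.4 head face 199.5 head yel in 211.2 out 238.4 GAP 62.1  D 73.8 std [0.8 1.1 0.8 0.8]
```

View pics/t4c.png

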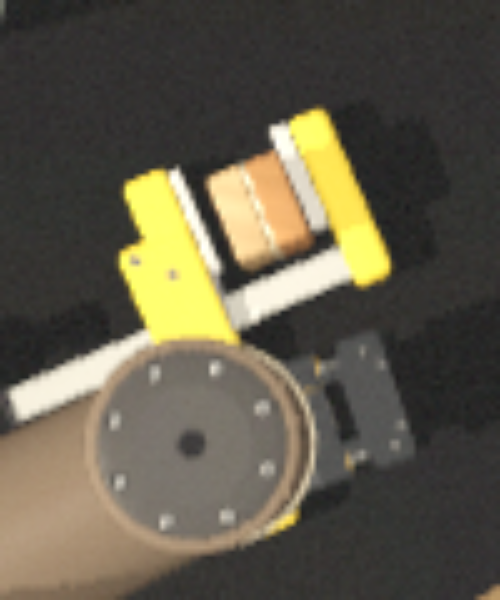

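The head has met the block, and the block has slid and squared itself to the pad, still upright. I'll check where it sits across the jaw.

```bash
cat > blk.py <<'E'
from clamp import *
import sys
s=np.load(sys.argv[1]+'.npz'); c=s['color']; P=cloud(s)
M=masks(s,(185,135,262,192)); yy=sorted([pts(s,b,.028) for b in big(M['yel'])[:3] if b.sum()>1500],key=lambda w:w[:,1].mean())
f=4; B=cv2.resize(c,None,fx=f,fy=f,interpolation=cv2.INTER_CUBIC);h=cv2.cvtColor(B,cv2.COLOR_BGR2HSV)
zz=cv2.resize(P[...,2].astype(np.float32),None,fx=f,fy=f,interpolation=cv2.INTER_NEAREST)
# top face by depth
m=np.zeros(zz.shape,bool); m[140*f:178*f,205*f:240*f]=1
t=m&(zz>.060)&(zz<.090)&(h[...,0]<22)
t=cv2.morphologyEx(t.astype(np.uint8),cv2.MORPH_OPEN,np.ones((9,9)))>0
b=pts(s,t,.076); r=cv2.minAreaRect(b.astype(np.float32)); print('block top',np.round(r[0],1),np.round(r[1],1),round(r[2],1))
ctr=np.array(r[0])
hr=cv2.minAreaRect(yy[0].astype(np.float32)); print('head',np.round(hr[0],1),np.round(hr[1],1),round(hr[2],2))
a=np.radians((hr[2] if hr[2]<45 else hr[2]-90)-.2); X=np.array([np.sin(a),-np.cos(a)]);Y=np.array([np.cos(a),np.sin(a)])
v=yy[0]@Y; print('head y range',np.percentile(v,[.3,99.7]),'-> orig: 508.. 625.5 with origin 529.5')
oy=np.percentile(v,99.7)-96
print('origin y',oy,'block y rel throat',ctr@Y-oy-55)
w=yy[-1]; v=w@Y; print('main y max',np.percentile(v,99.7), 'ctr u',ctr@X)
E
python3 blk.py t4; python3 blk.py t3; python3 blk.py top5
```

```text
block top [612.4  -3.1] [59.8 46.7] 20.3
head [620.1 -50.4] [119.2  29.6] 21.81
head y range [499.47350576 616.61105699] -> orig: 508.. 625.5 with origin 529.5
origin y 520.6110569932072 block y rel throat -7.397752167615522
main y max 620.3532561186149 ctr u 228.43759541385063
block top [614.6  -6.4] [59.2 46. ] 12.5
head [620.7 -57.3] [119.3  29.7] 21.15
head y range [500.38954596 618.01549782] -> orig: 508.. 625.5 with origin 529.5
origin y 522.0154978239703 block y rel throat -5.327864951689094
main y max 621.1008898893175 ctr u 225.64225416568647
block top [614.7  -7.1] [59.7 45.8] 9.8
head [615.6 -81.5] [119.5  29.4] 16.81
head y range [507.73792716 625.40874197] -> orig: 508.. 625.5 with origin 529.5
origin y 529.4087419710862 block y rel throat 2.6350612538357154
main y max 629.590384843404 ctr u 182.55325969102657
```

The block sits about 7 mm towards the bar from the throat centre, because the clamp yawed. While still holding the squeeze, I'll pull the whole clamp 7 mm along its -y to re-centre it. This doesn't move the jaw on the bar.

Request:
{"api": "send_rows", "payload": {"commands": [[0.54,[-0.007,-0.003,0],[0,0,0]],[0.54,[-0.007,-0.003,0],[0,0,0]],[0.54,[-0.007,-0.003,0],[0,0,0]],[0.54,[-0.006,-0.002,0],[0,0,0]],[0.54,[0,0,0],[0,0,0]]]}}

```text
clock: 17.65
tool_pos: [0.4614, 0.0081, 0.0111]
orientation: [-179.9, -0.1, -73.0]
force: [1.0, -1.2, -2.2]
opening: 0.0409
```

```bash
python3 meas.py t5; python3 blk.py t5
```

```text
obs 17.65 [0.4614 0.0081 0.0111] [-1.7986e+02 -8.0000e-02 -7.2990e+01] [ 1.  -1.2 -2.2] open 0.0409
head rect [616.3 -50.4] [119.3  29.2] a 22.37
fixed face 135.4 head face 197.8 head yel in 209.1 out 236.7 GAP 62.4  D 73.7 std [0.9 1.2 0.9 0.8]
block top [610.9  -2.3] [59.2 46.8] 21.7
head [616.3 -50.4] [119.3  29.2] 22.37
head y range [493.03826528 610.36734199] -> orig: 508.. 625.5 with origin 529.5
origin y 514.3673419944173 block y rel throat -4.468766806388885
main y max 614.2844137610836 ctr u 232.5808283263741
```

View pics/t5c.png

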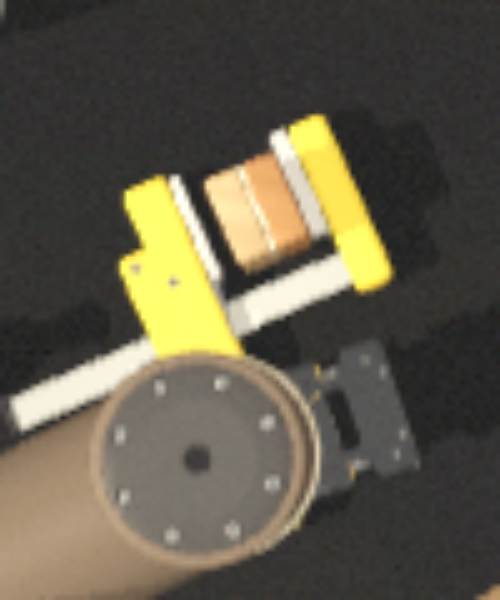

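Request:
{"api": "send_rows", "payload": {"commands": [[0.54,[-0.009,-0.0035,0],[0,0,0]],[0.54,[-0.009,-0.0035,0],[0,0,0]],[0.54,[-0.009,-0.0035,0],[0,0,0]],[0.54,[0,0,0],[0,0,0]]]}}

```text
clock: 18.1
tool_pos: [0.4545, 0.0055, 0.0111]
orientation: [-179.8, -0.1, -73.0]
force: [1.0, 0.4, -2.3]
opening: 0.0407
```

```bash
python3 meas.py t6; python3 blk.py t6
```

```text
obs 18.1 [0.4545 0.0055 0.0111] [-1.7983e+02 -7.0000e-02 -7.2960e+01] [ 1.   0.4 -2.3] open 0.0407
head rect [609.4 -52.3] [119.3  30.2] a 22.43
fixed face 135.3 head face 197.7 head yel in 208.7 out 235.7 GAP 62.4  D 73.5 std [0.9 1.5 1.2 1. ]
block top [611.1  -2.1] [59.2 46.1] 20.3
head [609.4 -52.3] [119.3  30.2] 22.43
head y range [485.5977683 602.9220026] -> orig: 508.. 625.5 with origin 529.5
origin y 506.922002599988 block y rel throat 2.9690177762694248
main y max 606.5649844304777 ctr u 233.1613319016904
```

Block is centred across the jaw. Now release and stroke 4.

Request:
{"api": "send_rows", "payload": {"commands": [[0.5,[0.0019,-0.0046,0],[0,0,0]],[0.47,[0.0019,-0.0046,0],[0,0,0]],[0.44,[0.0019,-0.0046,0],[0,0,0]],[0.41,[0.0019,-0.0046,0],[0,0,0]],[0.38,[0.0019,-0.0046,0],[0,0,0]],[0.35,[0.0019,-0.0046,0],[0,0,0]],[0.32,[0.0019,-0.0046,0],[0,0,0]],[0.29,[0.0019,-0.0046,0],[0,0,0]],[0.26,[0.0019,-0.0046,0],[0,0,0]],[0.23,[0.0019,-0.0046,0],[0,0,0]],[0.2,[0,0,0],[0,0,0]]]}}

```text
clock: 19.25
tool_pos: [0.4589, -0.0072, 0.0111]
orientation: [-179.9, -0.1, -73.0]
force: [0.8, 0.2, -1.6]
opening: 0.069
```

Request:
{"api": "send_rows", "payload": {"commands": [[0.26,[-0.0019,0.0046,0],[0,0,0]],[0.3,[-0.0019,0.0046,0],[0,0,0]],[0.33,[-0.0019,0.0046,0],[0,0,0]],[0.36,[-0.0019,0.0046,0],[0,0,0]],[0.39,[-0.0019,0.0046,0],[0,0,0]],[0.42,[-0.0019,0.0046,0],[0,0,0]],[0.45,[-0.0019,0.0046,0],[0,0,0]],[0.48,[-0.0019,0.0046,0],[0,0,0]],[0.51,[-0.0019,0.0046,0],[0,0,0]],[0.535,[-0.0019,0.0046,0],[0,0,0]],[0.54,[0,0,0],[0,0,0]]]}}

```text
clock: 20.35
tool_pos: [0.4517, 0.0039, 0.0109]
orientation: [179.9, -0.1, -73.1]
force: [-0.8, -1.6, 2.0]
opening: 0.0409
```

```bash
python3 meas.py t7 21.5; python3 blk.py t7
```

```text
obs 20.35 [0.4517 0.0039 0.0109] [ 1.7987e+02 -1.0000e-01 -7.3090e+01] [-0.8 -1.6  2. ] open 0.0409
head rect [607.4 -46.9] [118.9  30.2] a 22.49
fixed face nan head face 192.8 head yel in 218.1 out 280.1 GAP nan  D nan std [ nan 11.2 13.9 34.5]
block top [609.1   3.6] [59.6 47.2] 24.1
head [607.4 -46.9] [118.9  30.2] 22.49
head y range [485.84082126 602.89246171] -> orig: 508.. 625.5 with origin 529.5
origin y 506.89246171348816 block y rel throat 3.0497676354106034
main y max 606.653518715188 ctr u 227.6865158393615meas.py:36: RuntimeWarning: All-NaN slice encountered
  print('fixed face %.1f head face %.1f head yel in %.1f out %.1f'%(m(ff),m(hf),m(hy),m(ho)),'GAP %.1f  D %.1f'%(m(hf)-m(ff),m(hy)-m(ff)),'std',np.round([np.nanstd(ff),np.nanstd(hf),np.nanstd(hy),np.nanstd(ho)],1))
  var = nanvar(a, axis=axis, dtype=dtype, out=out, ddof=ddof,
```

View pics/t7c.png

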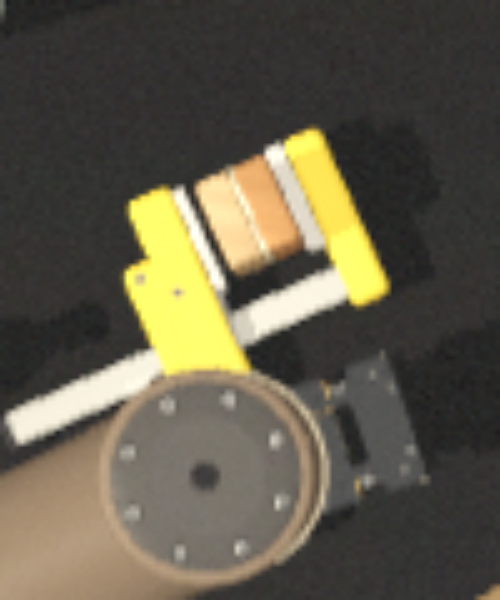

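Stroke 4 worked and the block is still centred and square. I'll make a more robust jaw-spacing measure that uses the clamp's own angle.

```bash
cat > gap.py <<'E'
from clamp import *
import sys
def gap(s):
    M=masks(s,(180,135,262,195)); yy=sorted([pts(s,b,.028) for b in big(M['yel'])[:3] if b.sum()>1500],key=lambda w:w[:,1].mean())
    hd,mn=yy[0],yy[-1]
    # angle: line fit of head outer edge
    a=cv2.minAreaRect(hd.astype(np.float32))[2]; a=np.radians(a if a<45 else a-90)
    for _ in range(3):
        X=np.array([np.sin(a),-np.cos(a)]);Y=np.array([np.cos(a),np.sin(a)])
        u,v=hd@X,hd@Y; vs=np.arange(v.min()+10,v.max()-10,3)
        e=[np.percentile(u[abs(v-q)<1.5],97) for q in vs]; a+=-np.polyfit(vs,e,1)[0]*-1 if False else np.arctan(np.polyfit(vs,e,1)[0])*1
    X=np.array([np.sin(a),-np.cos(a)]);Y=np.array([np.cos(a),np.sin(a)])
    u,v=hd@X,hd@Y; top=np.percentile(v,99.7); k=(v>top-45)&(v<top-12)
    hi=np.percentile(u[k],[2,98]);
    u,v=mn@X,mn@Y; k=(v>top-45)&(v<top-12); ml=np.percentile(u[k],[2,98]); k2=(v>top-25)&(v<top-8); left=np.percentile(u[k2],2)
    return np.degrees(a),hi,ml,left
if __name__=='__main__':
    for t in sys.argv[1:]:
        a,hi,ml,left=gap(np.load(t+'.npz'))
        print(t,'a %.2f'%a,'head in-main out D=%.1f'%(hi[0]-ml[1]),'headout-jawback E=%.1f'%(hi[1]-left))
E
python3 gap.py top0 top5 top6 t1 t2 t3 t4 t5 t6 t7
```

```text
top0 a 17.52 head in-main out D=102.5 headout-jawback E=158.0
top5 a 16.78 head in-main out D=102.3 headout-jawback E=158.0
top6 a 16.96 head in-main out D=102.2 headout-jawback E=158.0
t1 a 22.13 head in-main out D=95.6 headout-jawback E=151.2
t2 a 16.44 head in-main out D=95.5 headout-jawback E=152.7
t3 a 18.68 head in-main out D=89.1 headout-jawback E=145.8
t4 a 21.61 head in-main out D=83.7 headout-jawback E=139.7
t5 a 21.99 head in-main out D=83.7 headout-jawback E=139.3
t6 a 22.47 head in-main out D=83.7 headout-jawback E=139.6
t7 a 22.22 head in-main out D=77.9 headout-jawback E=133.6
```

Spacing falls about 6 mm per stroke, and the gap is now about 55.5–56 mm. Stroke 5 should end with about 2 mm free.

Request:
{"api": "send_rows", "payload": {"commands": [[0.5,[0.0019,-0.0046,0],[0,0,0]],[0.47,[0.0019,-0.0046,0],[0,0,0]],[0.44,[0.0019,-0.0046,0],[0,0,0]],[0.41,[0.0019,-0.0046,0],[0,0,0]],[0.38,[0.0019,-0.0046,0],[0,0,0]],[0.35,[0.0019,-0.0046,0],[0,0,0]],[0.32,[0.0019,-0.0046,0],[0,0,0]],[0.29,[0.0019,-0.0046,0],[0,0,0]],[0.26,[0.0019,-0.0046,0],[0,0,0]],[0.23,[0.0019,-0.0046,0],[0,0,0]],[0.2,[0,0,0],[0,0,0]]]}}

```text
clock: 21.5
tool_pos: [0.4587, -0.0073, 0.0111]
orientation: [-179.9, -0.1, -72.9]
force: [1.2, -0.6, -0.7]
opening: 0.0695
```

Request:
{"api": "send_rows", "payload": {"commands": [[0.26,[-0.0019,0.0046,0],[0,0,0]],[0.3,[-0.0019,0.0046,0],[0,0,0]],[0.33,[-0.0019,0.0046,0],[0,0,0]],[0.36,[-0.0019,0.0046,0],[0,0,0]],[0.39,[-0.0019,0.0046,0],[0,0,0]],[0.42,[-0.0019,0.0046,0],[0,0,0]],[0.45,[-0.0019,0.0046,0],[0,0,0]],[0.48,[-0.0019,0.0046,0],[0,0,0]],[0.51,[-0.0019,0.0046,0],[0,0,0]],[0.535,[-0.0019,0.0046,0],[0,0,0]],[0.54,[0,0,0],[0,0,0]]]}}

```text
clock: 22.6
tool_pos: [0.4519, 0.0039, 0.0109]
orientation: [179.9, -0.1, -73.1]
force: [-1.3, -1.3, 1.4]
opening: 0.0407
```

```bash
python3 meas.py t8 16.65; python3 blk.py t8; python3 gap.py t8;  python3 - <<'E'
from h import *
s=grab('side','side8'); cv2.imwrite('pics/side8c.png',cv2.resize(s['color'][120:220,200:340],None,fx=5,fy=5))
E
```

```text
obs 22.6 [0.4519 0.0039 0.0109] [ 1.7989e+02 -1.1000e-01 -7.3080e+01] [-1.3 -1.3  1.4] open 0.0407
head rect [606.1 -42.4] [119.2  29.6] a 22.09
fixed face 163.9 head face 186.7 head yel in 198.5 out 225.6 GAP 22.8  D 34.5 std [8.9 1.1 0.9 0.9]
block top [607.7   9.5] [60.4 49.4] 21.9
head [606.1 -42.4] [119.2  29.6] 22.09
head y range [487.89782779 605.23580159] -> orig: 508.. 625.5 with origin 529.5
origin y 509.23580158905156 block y rel throat 3.2120308662642856
main y max 608.8917178134568 ctr u 217.78585776525645
t8 a 20.92 head in-main out D=71.9 headout-jawback E=128.2
```

View pics/t8c.png

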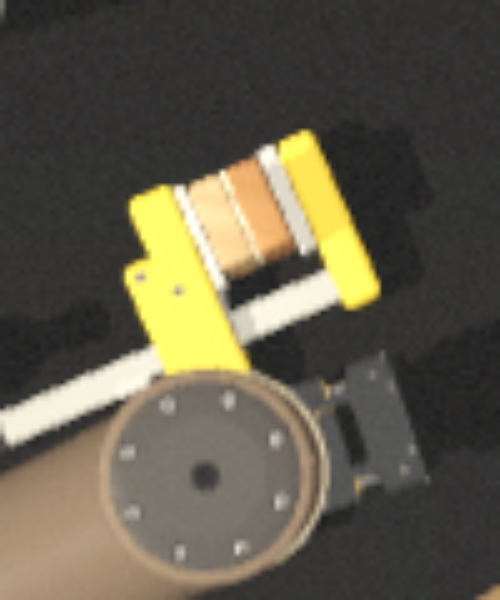

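View pics/side8c.png

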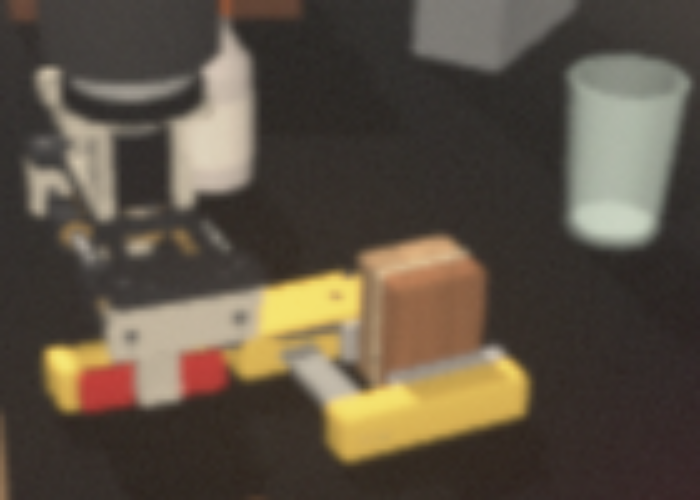

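Gap is about 49.5–50 mm with the block nearly touching both pads and upright. Last stroke: full release, then squeeze gently in stages.

Request:
{"api": "send_rows", "payload": {"commands": [[0.5,[0.0019,-0.0046,0],[0,0,0]],[0.47,[0.0019,-0.0046,0],[0,0,0]],[0.44,[0.0019,-0.0046,0],[0,0,0]],[0.41,[0.0019,-0.0046,0],[0,0,0]],[0.38,[0.0019,-0.0046,0],[0,0,0]],[0.35,[0.0019,-0.0046,0],[0,0,0]],[0.32,[0.0019,-0.0046,0],[0,0,0]],[0.29,[0.0019,-0.0046,0],[0,0,0]],[0.26,[0.0019,-0.0046,0],[0,0,0]],[0.23,[0.0019,-0.0046,0],[0,0,0]],[0.2,[0,0,0],[0,0,0]]]}}

```text
clock: 23.8
tool_pos: [0.4592, -0.0072, 0.0111]
orientation: [-179.9, -0.1, -72.9]
force: [-0.3, -0.1, 0.3]
opening: 0.0691
```

Request:
{"api": "send_rows", "payload": {"commands": [[0.26,[-0.0019,0.0046,0],[0,0,0]],[0.3,[-0.0019,0.0046,0],[0,0,0]],[0.33,[-0.0019,0.0046,0],[0,0,0]],[0.36,[-0.0019,0.0046,0],[0,0,0]],[0.39,[-0.0019,0.0046,0],[0,0,0]],[0.42,[-0.0019,0.0046,0],[0,0,0]],[0.44,[-0.0015,0.003,0],[0,0,0]],[0.46,[-0.0015,0.003,0],[0,0,0]],[0.48,[-0.0015,0.003,0],[0,0,0]],[0.48,[0,0,0],[0,0,0]],[0.48,[0,0,0],[0,0,0]]]}}

```text
clock: 24.9
tool_pos: [0.4536, 0.0017, 0.011]
orientation: [180.0, -0.1, -73.1]
force: [-1.5, -1.9, 0.3]
opening: 0.0455
```

```bash
python3 meas.py t9 16.65; python3 blk.py t9; python3 gap.py t8 t9
```

```text
obs 24.9 [0.4536 0.0017 0.011 ] [ 1.7997e+02 -9.0000e-02 -7.3050e+01] [-1.5 -1.9  0.3] open 0.0455
head rect [605.3 -39.5] [118.9  29.9] a 21.98
fixed face 162.7 head face 186.1 head yel in 196.8 out 222.8 GAP 23.4  D 34.1 std [2.8 0.5 0.6 0.9]
block top [608.   10.2] [59.8 49.9] 20.3
head [605.3 -39.5] [118.9  29.9] 21.98
head y range [489.06961506 606.212148  ] -> orig: 508.. 625.5 with origin 529.5
origin y 510.2121480014382 block y rel throat 3.233607138640764
main y max 610.1721039823692 ctr u 216.05801236611717
t8 a 20.92 head in-main out D=71.9 headout-jawback E=128.2
t9 a 21.85 head in-main out D=69.7 headout-jawback E=124.1
```

View pics/t9c.png

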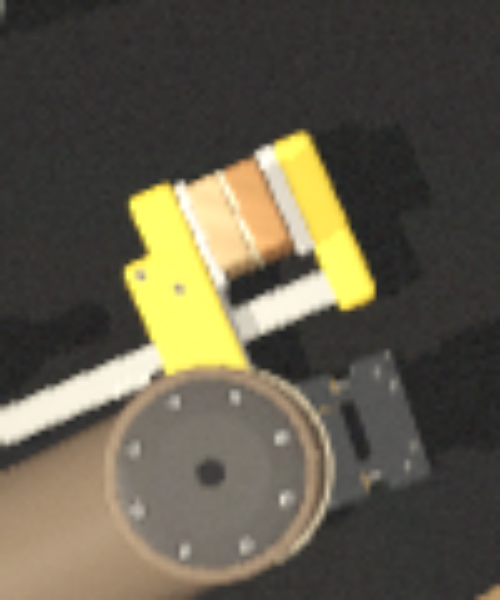

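Request:
{"api": "send_rows", "payload": {"commands": [[0.495,[-0.001,0.0025,0],[0,0,0]],[0.51,[-0.001,0.0025,0],[0,0,0]],[0.52,[-0.001,0.002,0],[0,0,0]],[0.52,[0,0,0],[0,0,0]],[0.52,[0,0,0],[0,0,0]]]}}

```text
clock: 25.45
tool_pos: [0.4521, 0.0029, 0.011]
orientation: [179.9, -0.1, -73.1]
force: [-2.2, -3.1, 2.5]
opening: 0.0422
```

```bash
cat > gap2.py <<'E'
from clamp import *
import sys
# spacing of parallel edges: fit line to head outer edge & head inner, and jaw back edge, in a fixed rotated frame (a=mean), evaluate perpendicular
for t in sys.argv[1:]:
    s=np.load(t+'.npz')
    M=masks(s,(180,135,262,195)); yy=sorted([pts(s,b,.028) for b in big(M['yel'])[:3] if b.sum()>1500],key=lambda w:w[:,1].mean())
    hd,mn=yy[0],yy[-1]; a=cv2.minAreaRect(hd.astype(np.float32))[2]; a=np.radians(a if a<45 else a-90)
    for it in range(4):
        X=np.array([np.sin(a),-np.cos(a)]);Y=np.array([np.cos(a),np.sin(a)])
        u,v=hd@X,hd@Y; top=np.percentile(v,99.7)
        def edge(u,v,lo,hi,q): 
            vs=np.arange(top-hi,top-lo,2.); return vs,np.array([np.percentile(u[abs(v-z)<1.2],q) for z in vs])
        vs,o=edge(u,v,15,100,97); p=np.polyfit(vs,o,1)[0]; a-= -np.arctan(p) if False else 0
        # u slope p: true Y direction = Y + p X
        d=Y+p*X; a=np.arctan2(d[1],d[0])
    hi=np.median(edge(u,v,15,60,3)[1]); ho=np.median(edge(u,v,15,60,97)[1])
    u2,v2=mn@X,mn@Y; mr=np.median(edge(u2,v2,8,60,97)[1]); ml=np.median(edge(u2,v2,8,25,3)[1])
    print(t,'a %.2f  hin-mr %.1f  hout-ml %.1f hin-ml %.1f hout-mr %.1f mean %.2f'%(np.degrees(a),hi-mr,ho-ml,hi-ml,ho-mr,(hi-mr+ho-ml)/2))
E
python3 meas.py t10 16.65;python3 blk.py t10; python3 gap2.py top0 top5 top6 t1 t2 t3 t4 t5 t6 t7 t8 t9 t10
```

```text
obs 25.45 [0.4521 0.0029 0.011 ] [ 1.7989e+02 -1.2000e-01 -7.3100e+01] [-2.2 -3.1  2.5] open 0.0422
head rect [605.6 -38.4] [118.9  29.3] a 21.98
fixed face 162.7 head face 186.2 head yel in 196.5 out 221.4 GAP 23.5  D 33.8 std [3.  0.5 0.5 1.1]
block top [607.8  11. ] [59.2 49.8] 21.7
head [605.6 -38.4] [118.9  29.3] 21.98
head y range [489.53782104 606.72403925] -> orig: 508.. 625.5 with origin 529.5
origin y 510.7240392527583 block y rel throat 2.7500561935945598
main y max 610.1876496919042 ctr u 215.27102574983363
top0 a 16.75  hin-mr 103.5  hout-ml 157.4 hin-ml 132.6 hout-mr 128.3 mean 130.45
top5 a 16.86  hin-mr 103.4  hout-ml 157.3 hin-ml 132.2 hout-mr 128.5 mean 130.33
top6 a 16.82  hin-mr 103.2  hout-ml 157.3 hin-ml 132.2 hout-mr 128.3 mean 130.24
t1 a 21.32  hin-mr 96.4  hout-ml 150.4 hin-ml 125.3 hout-mr 121.5 mean 123.40
t2 a 20.99  hin-mr 96.5  hout-ml 150.5 hin-ml 125.4 hout-mr 121.5 mean 123.48
t3 a 21.44  hin-mr 90.0  hout-ml 144.4 hin-ml 119.4 hout-mr 115.1 mean 117.22
t4 a 21.94  hin-mr 84.8  hout-ml 138.9 hin-ml 114.0 hout-mr 109.7 mean 111.85
t5 a 22.39  hin-mr 84.6  hout-ml 138.3 hin-ml 113.5 hout-mr 109.5 mean 111.49
t6 a 22.51  hin-mr 84.6  hout-ml 138.6 hin-ml 113.7 hout-mr 109.5 mean 111.62
t7 a 22.55  hin-mr 78.8  hout-ml 133.0 hin-ml 108.1 hout-mr 103.7 mean 105.91
t8 a 22.37  hin-mr 72.8  hout-ml 126.9 hin-ml 102.0 hout-mr 97.7 mean 99.85
t9 a 21.97  hin-mr 70.7  hout-ml 123.5 hin-ml 99.8 hout-mr 94.4 mean 97.12
t10 a 22.16  hin-mr 69.9  hout-ml 122.0 hin-ml 98.7 hout-mr 93.3 mean 95.97
```

View pics/t10c.png

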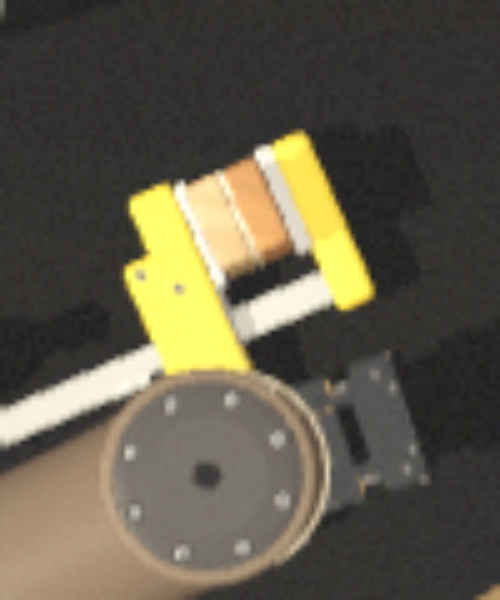

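The block is squeezed, with a jaw-spacing estimate of 3–3.5 mm of pad compression. I'll add the last millimetre at the fingers, aiming for about half pressed in.

Request:
{"api": "send_rows", "payload": {"commands": [[0.528,[-0.001,0.002,0],[0,0,0]],[0.534,[-0.0005,0.001,0],[0,0,0]],[0.534,[0,0,0],[0,0,0]],[0.534,[0,0,0],[0,0,0]],[0.534,[0,0,0],[0,0,0]]]}}

```text
clock: 26.0
tool_pos: [0.4518, 0.0035, 0.011]
orientation: [179.9, -0.1, -73.1]
force: [-2.4, -3.1, 2.0]
opening: 0.0412
```

```bash
python3 meas.py t11 16.65;python3 blk.py t11; python3 gap2.py top5 t8 t10 t11
python3 - <<'E'
from h import *
s=grab('side','side11'); cv2.imwrite('pics/side11c.png',cv2.resize(s['color'][120:220,200:340],None,fx=5,fy=5))
s=np.load('t11.npz'); cv2.imwrite('pics/t11z.png',cv2.resize(s['color'][140:185,190:250],None,fx=12,fy=12,interpolation=cv2.INTER_CUBIC))
cv2.imwrite('pics/t11f.png',s['color'])
E
```

```text
obs 26.0 [0.4518 0.0035 0.011 ] [ 1.7988e+02 -1.3000e-01 -7.3110e+01] [-2.4 -3.1  2. ] open 0.0412
head rect [605.2 -37.3] [118.9  30.2] a 22.06
fixed face 162.6 head face 186.4 head yel in 195.7 out 220.4 GAP 23.7  D 33.1 std [1.1 0.2 0.4 0.8]
block top [607.4  11.2] [59.2 49.4] 23.0
head [605.2 -37.3] [118.9  30.2] 22.06
head y range [489.13660909 606.56937935] -> orig: 508.. 625.5 with origin 529.5
origin y 510.5693793529432 block y rel throat 2.352322272120091
main y max 610.1351504781263 ctr u 215.68489384886723
top5 a 16.86  hin-mr 103.4  hout-ml 157.3 hin-ml 132.2 hout-mr 128.5 mean 130.33
t8 a 22.37  hin-mr 72.8  hout-ml 126.9 hin-ml 102.0 hout-mr 97.7 mean 99.85
t10 a 22.16  hin-mr 69.9  hout-ml 122.0 hin-ml 98.7 hout-mr 93.3 mean 95.97
t11 a 22.12  hin-mr 69.6  hout-ml 122.1 hin-ml 98.8 hout-mr 92.9 mean 95.86
```

View pics/side11c.png

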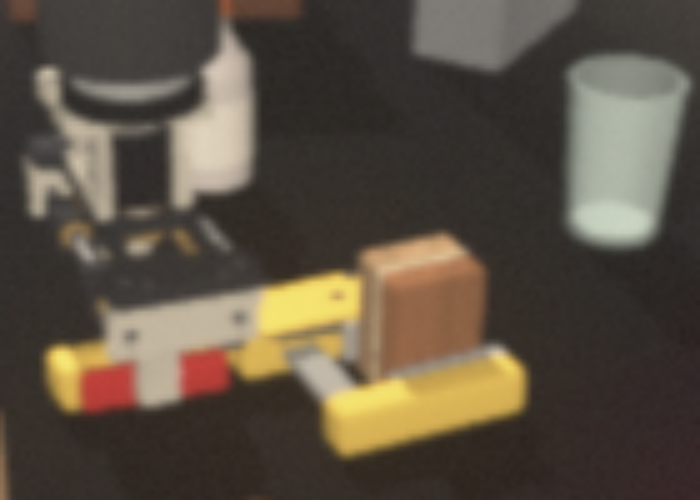

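View pics/t11z.png

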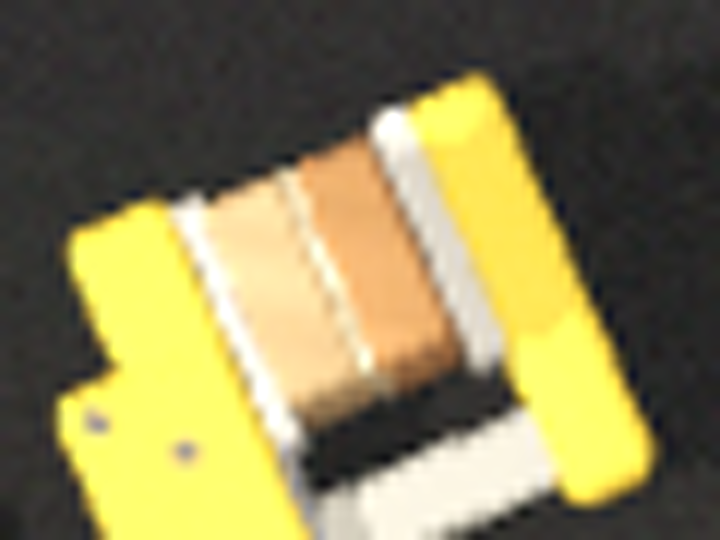

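View pics/t11f.png

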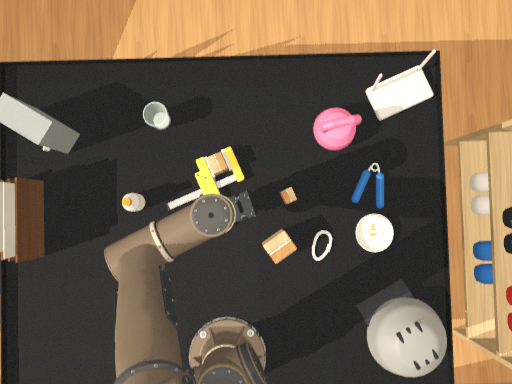

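The pad is seated and everything is static. The other objects are at the same pixels as at the start: small block (289,195), large block (280,246), carabiner (322,245). I'm handing in while still gripping.

```bash
python3 -c "
from plant import order,sensors
o=sensors.get_obs();print(o['clock'],o['opening'],o['force'])
print(order.close_job())"
```

```text
26.1 0.04109928106333279 [-1.37953224 -2.88991667  2.68921879]
the job is handed in; nothing more can be done
None
```

The middle-sized block now stands clamped across its glue line. I handed the job in at 26.1 s with the gripper still holding trigger and handle almost fully squeezed (opening 41.1 mm).

**What I did:** I stood the block upright between the open jaws, let go of it, and made six trigger strokes; the last one was gentle and in stages.

**Last checks:**
- **Pad compression:** the jaw spacing puts it at about 3.6 mm ±1 mm, against the 4 mm target. Two measurements disagreed. The pad's visible thickness shrank by only about 2.7 mm, and the inner-edge jaw spacing showed less closing than the outer-edge spacing I relied on.
- **Block:** it is upright and square between both pads, within about 3 mm of the jaw centre.
- **Wrist force:** it was about 4 N.
- **Other objects:** they looked unmoved in the final top view, judged by eye.

**Off plan:** the clamp yawed about 5° on the first stroke, and turning the gripper back did not correct it. After the third stroke the block sat about 7 mm off centre. I fixed that by sliding the whole clamp along its length while holding the squeeze, without moving the jaw on the bar.

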